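Bench-test plug-in relays and put them away

TASK

Load every loose plug-in relay on the bench into the bays of the relay tester, one upright in each bay and down on its floor. With all of them loaded, use the stylus to press the tester's small recessed button fully down and keep it down for two seconds, then stand the stylus back in its stand. Finally move the tested relays onto the floor of the open top drawer of the parts cabinet and push the drawer fully shut; do not disturb the multimeter, the tape roll or the screwdriver.

Things in the scene. Friction and masses are not known exactly. Their poses are not given: they have to be found in the camera images.
- relay0: plug-in relay, a plain upright block 28 mm (its x) by 38 mm (its y) by 42 mm high, 70 g, grey cover on a black base with a small paper patch on top; origin at the centre of its underside, z up. Two to four relays are present; an absent one reads None. Any relay fits any bay, either way round
- relay1: plug-in relay, a plain upright block 28 mm (its x) by 38 mm (its y) by 42 mm high, 70 g, grey cover on a black base with a small paper patch on top; origin at the centre of its underside, z up. Two to four relays are present; an absent one reads None. Any relay fits any bay, either way round
- relay2: plug-in relay, a plain upright block 28 mm (its x) by 38 mm (its y) by 42 mm high, 70 g, grey cover on a black base with a small paper patch on top; origin at the centre of its underside, z up. Two to four relays are present; an absent one reads None. Any relay fits any bay, either way round
- relay3: plug-in relay, a plain upright block 28 mm (its x) by 38 mm (its y) by 42 mm high, 70 g, grey cover on a black base with a small paper patch on top; origin at the centre of its underside, z up. Two to four relays are present; an absent one reads None. Any relay fits any bay, either way round
- tester: relay tester, fixed grey steel case with an aluminium deck, 110 mm (x) by 290 mm (y), deck top 52 mm above the table; four rectangular bays in a row along its y and the recessed button at the +y end of the row; origin at the centre of its underside, its yaw is that of the bays
- bay0 (a point): centre of the floor of bay 0; the bay measures 34 mm along the tester's x by 44 mm along its y and is 14 mm deep (floor 38 mm, mouth 52 mm above the table), so a seated relay stands 28 mm out of it; neighbouring bays are 52 mm apart along y. Axes are the tester's
- bay1 (a point): centre of the floor of bay 1; the bay measures 34 mm along the tester's x by 44 mm along its y and is 14 mm deep (floor 38 mm, mouth 52 mm above the table), so a seated relay stands 28 mm out of it; neighbouring bays are 52 mm apart along y. Axes are the tester's
- bay2 (a point): centre of the floor of bay 2; the bay measures 34 mm along the tester's x by 44 mm along its y and is 14 mm deep (floor 38 mm, mouth 52 mm above the table), so a seated relay stands 28 mm out of it; neighbouring bays are 52 mm apart along y. Axes are the tester's
- bay3 (a point): centre of the floor of bay 3; the bay measures 34 mm along the tester's x by 44 mm along its y and is 14 mm deep (floor 38 mm, mouth 52 mm above the table), so a seated relay stands 28 mm out of it; neighbouring bays are 52 mm apart along y. Axes are the tester's
- well_mouth (a point): centre of the mouth of the button's round well in the deck (15 mm across, 52 mm above the table), 57 mm towards +y from the centre of bay3
- button_top (a point): centre of the top face of the white button (13 mm across) in the bottom of the well, 8 mm below the deck when not pressed; moves down with the button
- button (a joint): button travel: 0 released, 0.005 m fully down (counts as down above 0.004); springs back, about 4 N when fully down
- stylus: test stylus, 50 g: a 20 by 20 mm square black handle 55 mm long above a round steel pin 6 mm thick and 42 mm long pointing down; origin at the point of the pin, z up along the handle, so the handle spans 42 to 97 mm above the origin; x and y are square to the handle's flats
- stylus_tip (a point): the point of the stylus pin (same place as the stylus origin)
- stand: stylus stand, fixed black block 64 by 64 by 50 mm on a thin rubber foot; origin at the centre of its underside. The stylus stands in it with the pin in the hole and the handle's shoulder resting on the block's top, its point 8 mm above the table
- stand_hole (a point): centre of the mouth of the stand's hole, 14 mm across, 50 mm above the table, through the block
- drawer_floor (a point): point on the top drawer's inner floor, 95 mm above the table, midway across; axes are the cabinet's (-x towards the handle); travels with the drawer. The inside spans -61 to +134 mm in x and -109 to +109 mm in y about this point; side walls 53 mm high, front panel 15 mm thick with its top 157 mm above the table. At the start only x from -61 to about +63 mm or more is clear of the cabinet's top
- cab_drawer0_handle (a point): middle of the top drawer's bar handle, 11 mm thick and 120 mm long along y, 132 mm above the table, standing 35 mm in front of the drawer's front panel
- cab_drawer0 (a joint): the top drawer of a fixed grey two-drawer parts cabinet 240 mm deep, 260 mm wide (y) and 170 mm high, whose front faces its own -x, towards the robot; how far it is open: 0 shut, up to 0.166 m; slides towards the cabinet's -x, about 1 N of friction, stays where it is left
- meter: yellow multimeter 150 x 75 x 35 mm, loose bystander
- tape: cardboard tape roll 90 mm across, 22 mm high, loose bystander
- driver: screwdriver 170 mm long, loose bystander
Not all that is in view belongs to the job. Leave any orange or yellow look-alike of the relay2 alone.

How it is judged:
By the outcome, as a careful person would: the job done as asked, in the order asked, and still so for the second after the job is handed in, with the robot touching nothing.
Of relay0, relay1, relay2, relay3 only 2 to 4 are there at a start; the rules pass over those that are not, and their reading is None.
At some moment in a run one of relay0, relay1, relay2, relay3 may be knocked a few centimetres aside while the robot is not near it.
It also fails if it takes over 210 s, if anything falls off the work surface, if the arm or the gripper's body presses on something with over 40 N, if the wrist force passes 120 N, or if a joint passes its speed limit or range.

ROBOT

A 7-joint arm with a two-finger parallel gripper is mounted at the origin on the work surface. World frame = base frame: x ahead of the robot, y to its left, z up, the work surface at z = 0. Lengths are in m, angles in rad, forces in N, time in s.
With the tool pointing down it reaches from about 0.425 to 0.875 m from the base axis. Payload 4.7 kg.
Tool frame: the origin (TCP) lies on the mounting face of the last link; the fingertips stand 182 mm ahead of it and the grasp point (between the pads) lies 164 mm ahead of it; z points along the fingers, y is the direction in which the jaws open and shut (so a half turn about z gives the same grasp; the last joint's range is limited). The gripper opens to 87 mm and grips with 3 to 60 N. Pads are 19 mm wide; open, the fingers measure 117 mm over their backs; the gripper's body (75 mm by 190 mm) begins 51 mm behind the grasp point.
Start: joints at [-1.12, 0.321, -0.07, 1.45, 0.023, 1.371, -0.057], TCP at [0.275, 0.589, 0.405] pointing down, gripper open.
Joint ranges: [-2.86, 2.86], [-0.3, 2.09], [-1.38, 1.24], [0.06, 2.45], [-1.56, 4.7], [0.09, 2.05], [-2.69, 2.69]. Speed limits (rad/s): [2.57, 2.57, 3.14, 3.14, 3.14, 3.14, 3.14].

INTERFACE

Orientations are given as a rotation vector (axis times angle).
In Python, from bench import ctrl gives the robot as it stands. The module is installed in compiled form; this text tells all that it offers.
- The arm moves only by the tool play_rows, never from a script. Its argument "targets" is text: rows parted by semicolons, each of 7 numbers parted by spaces: the shift along the tool's x, y, z in cm, then the turn, a rotation vector about the tool's x, y, z in rad, then the opening, from -1 (shut) to 1 (fully open). In form: x y z ax ay az grip; .... A call has 1 to 20 rows; each row shifts and turns the pose as measured when the row begins, along the tool's axes as they then stand; what a row does not reach is not made up. A row lasts 1/8 s, in which the tool goes at most 62.5 mm and 10.7 degrees, less where a joint would pass 70% of its speed; a pose out of reach is approached as far as the arm can. A call is refused whole if a number of a shift passes 6.25 or a number of a turn 0.188, either way. A call with a gripper value outside its range is refused whole. The fingers move at their own pace and stop on an object; "newtons" is the grip in N (left out, the last holds). Time passes only in rows, so rows that do not move let the fingers close. It gives the time, the measured TCP pose, the force and the opening at its end, in the units of the state.
- ctrl.get_state(): the state, without advancing time (a new reading comes with each control period).
- ctrl.get_image(name): name is "side" or "top"; returns a dict with "pixels" (480x640x3 uint8, blue, green, red), "depth" (480x640 float32, m along the optical axis (not along the pixel's ray), 0 where there is no reading), "intrinsics" (3x3 intrinsics, pixels), "k1" (the pictures are not rectified: a ray, as slopes to the right and down, at radius r is drawn at 1 + k1 r^2 times it, then the intrinsics apply), "R" (3x3) and "t" (3): a world point X has camera coordinates R X + t. Camera axes: x right, y down, z forward; pixel columns grow to the right and rows downward; lengths in m; the calibration is good to about 2 mm. A picture is of the moment at which its call begins.
- ctrl.close_job(): hands the job in, once; it reports no verdict.
The state is a dict: "time": time; "joint_positions": joint angles; "qd": joint speeds; "joint_torque": joint torques, N m; "position": TCP position; "tool_rot": TCP orientation; "ft_force": force on the tool from outside, world axes, zero at the start; "torque": the same for the moment, N m; "grip_width": opening from 0.0 (shut) to 1.0 (fully open).
Only numpy, scipy, OpenCV 4.12 (cv2) and the standard library are available. Lean on these libraries where they do the work, as an engineer would, in place of code of your own. Each camera call takes 0.05 s, during which the arm holds its last target.

## Working session

There is one attempt and no reset: what is moved stays moved. The work goes in short steps, Python scripts to look and compute and a tool call to move; the robot and the scene stay as the last step left them, time stands still between calls to the robot, and variables do not carry over. Pictures are saved under pics/ and viewed, and the job is handed in when it is done.

Besides the shell and the picture viewer there is one more tool, called after "Request:" by a JSON object that holds its "fn" and its "kwargs", one argument or row to a line. play_rows: Moves the arm, as the interface text tells. Its arguments: {"type":"object","properties":{"targets":{"type":"string"},"newtons":{"type":"number"}},"required":["targets"]}

```bash
mkdir -p pics; cat > h.py <<'E'
import numpy as np, cv2
from bench import ctrl
from scipy.spatial.transform import Rotation as Ro
def shot(n,f=None):
    im=ctrl.get_image(n)
    if f: cv2.imwrite('pics/'+f,im['pixels'])
    return im
def ray(im,u,v):
    K=im['intrinsics'];k=im['k1']
    xd=np.array([(u-K[0,2])/K[0,0],(v-K[1,2])/K[1,1]]);x=xd.copy()
    for _ in range(20): x=xd/(1+k*(x@x))
    d=np.array([x[0],x[1],1.]);R=np.array(im['R']);t=np.array(im['t'])
    return -R.T@t,R.T@d
def onz(im,u,v,z):
    o,d=ray(im,u,v);return o+d*(z-o[2])/d[2]
def cloud(im):
    # world xyz for each pixel by depth
    K=im['intrinsics'];k=im['k1'];h,w=im['depth'].shape
    u,v=np.meshgrid(np.arange(w),np.arange(h))
    xd=np.stack([(u-K[0,2])/K[0,0],(v-K[1,2])/K[1,1]],-1);x=xd.copy()
    for _ in range(20): x=xd/(1+k*(x**2).sum(-1,keepdims=True))
    d=np.concatenate([x,np.ones((h,w,1))],-1)*im['depth'][...,None]
    return (d-np.array(im['t']))@np.array(im['R'])
def st():
    s=ctrl.get_state()
    R=Ro.from_rotvec(s['tool_rot']).as_matrix()
    print('t',round(s['time'],2),'pos',np.round(s['position'],4),'grasp',np.round(s['position']+R[:,2]*.164,4),'F',np.round(s['ft_force'],1),'grip',round(float(s['grip_width']),3))
    print(np.round(R,3).tolist(), 'q',np.round(s['joint_positions'],3))
    return s,R
E
python3 - <<'E'
from h import *
st()
for n in('side','top'):
    im=shot(n,n+'0.png');print(n,np.round(im['intrinsics'],1).tolist(),im['k1'],np.round(-np.array(im['R']).T@im['t'],3))
E
```

```text
t 0.0 pos [0.2749 0.5888 0.4037] grasp [0.2748 0.5885 0.2397] F [-0.5  0.3  0. ] grip 0.996
[[-0.906, 0.423, -0.001], [0.423, 0.906, -0.002], [-0.0, -0.002, -1.0]] q [-1.12   0.322 -0.07   1.452  0.023  1.371 -0.057]
side [[487.8, 0.0, 331.0], [0.0, 487.8, 236.5], [0.0, 0.0, 1.0]] -0.016276516898316547 [ 0.438 -0.659  0.874]
top [[504.4, 0.0, 318.1], [0.0, 504.4, 238.0], [0.0, 0.0, 1.0]] -0.027791806508988014 [0.379 0.054 1.33 ]
```

View pics/side0.png

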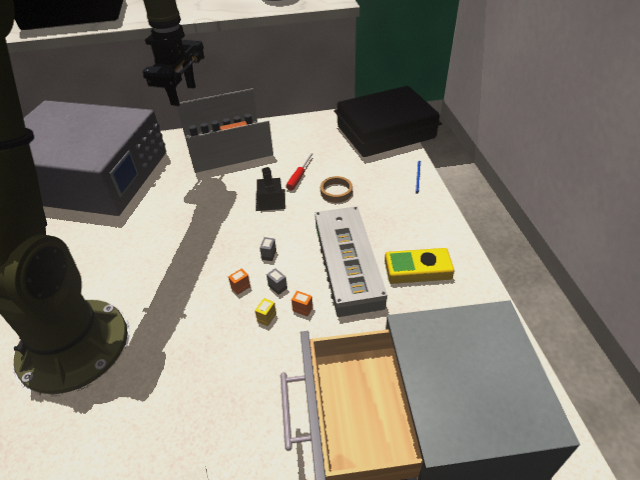

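View pics/top0.png

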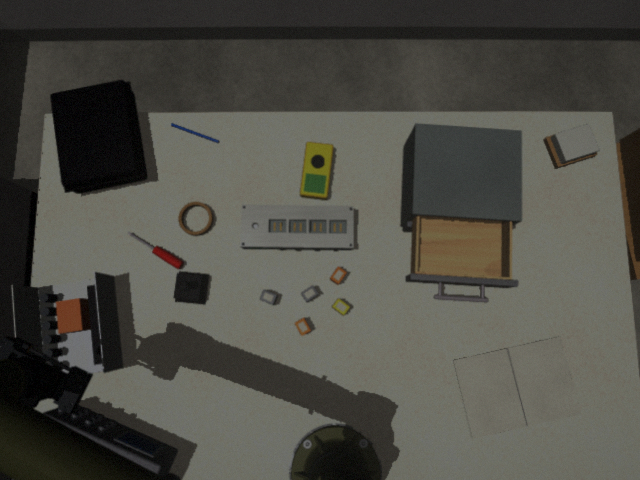

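The candidates in the side view are grey blocks at (268,247) and (277,280), orange at (239,280) and (302,302), and yellow at (265,311). In the top view the grey ones are at (269,297) and (310,294). Only the two grey-covered blocks match a relay, since orange and yellow are the look-alikes. I'll confirm this in a crop.

```bash
python3 - <<'E'
from h import *
s=cv2.imread('pics/side0.png');t=cv2.imread('pics/top0.png')
a=cv2.resize(s[225:335,210:350],(700,550),interpolation=cv2.INTER_CUBIC);cv2.imwrite('pics/c1.png',a)
b=np.clip(cv2.resize(t[190:350,160:370],(788,600),interpolation=cv2.INTER_CUBIC)*1.5,0,255).astype(np.uint8);cv2.imwrite('pics/c2.png',b)
E
```

```text
(no output)
```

View pics/c1.png

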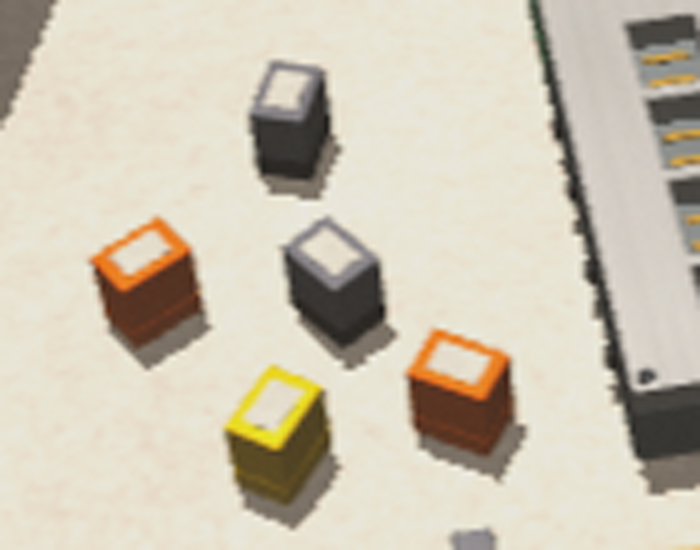

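View pics/c2.png

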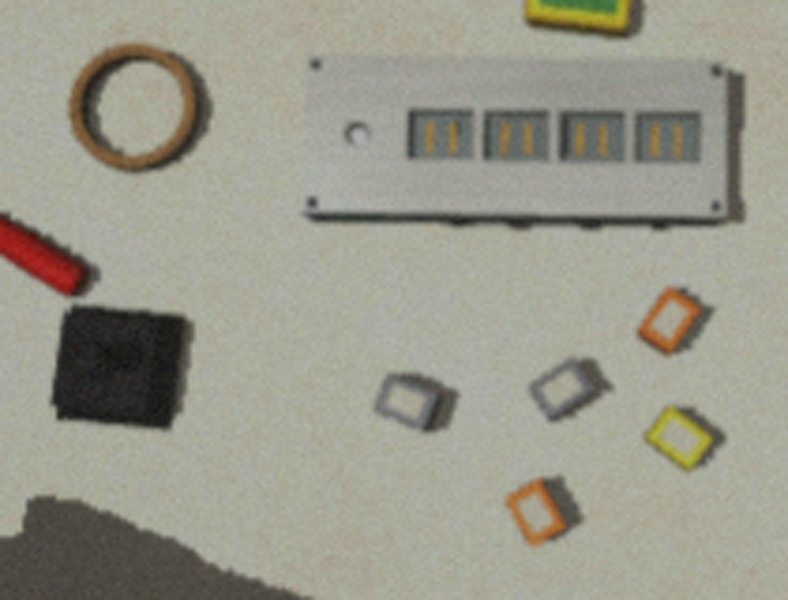

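The crops show two grey relays with a black base and paper patch, at side (268,247) and (277,280). The orange and yellow blocks are decoys. Next I'll measure positions.

```bash
cat > meas.py <<'E'
from h import *
def topface(im,zt,lo,hi,xr,yr,tol=.006,cols=None):
    P=cloud(im);m=(abs(P[...,2]-zt)<tol)&(P[...,0]>xr[0])&(P[...,0]<xr[1])&(P[...,1]>yr[0])&(P[...,1]<yr[1])&(im['depth']>0)
    n,l,s,c=cv2.connectedComponentsWithStats(m.astype(np.uint8),connectivity=4)
    out=[]
    for i in range(1,n):
        if not lo<s[i,4]<hi: continue
        v,u=np.nonzero(l==i)
        Q=np.array([onz(im,a,b,zt)[:2] for a,b in zip(u,v)])
        (cx,cy),(w,h),a=cv2.minAreaRect((Q*1000).astype(np.float32))
        px=im['pixels'][v,u].astype(int)
        if w<h: w,h,a=h,w,a+90
        out.append((np.round([cx,cy,w,h],1).tolist(),round((a+90)%180-90,1),'px',(int(u.mean()),int(v.mean())),int(s[i,4]),'sat',int(np.median(px.max(1)-px.min(1)))))
    return out
E
python3 - <<'E'
from meas import *
for n in('top','side'):
    im=shot(n)
    print(n)
    for o in topface(im,.042,30,3000,(.3,.8),(-.1,.35)):print(o)
    print('tester')
    for o in topface(im,.052,300,90000,(.3,.9),(-.3,.4)):print(o)
    print('stand')
    for o in topface(im,.05,100,9000,(.3,.6),(.3,.5)):print(o)
    print('styl')
    for o in topface(im,.105,10,9000,(.3,.6),(.3,.5)):print(o)
    print('drawer')
    for o in topface(im,.148,10,90000,(.3,.8),(-.6,-.1)):print(o)
    for o in topface(im,.095,100,90000,(.3,.8),(-.6,-.1)):print(o)
    for o in topface(im,.17,100,90000,(.3,.95),(-.6,-.1)):print(o)
    for o in topface(im,.157,10,90000,(.3,.95),(-.6,-.1)):print(o)
E
```

```text
top
([781.1, 34.5, 35.7, 34.5], -0.3, 'px', (318, 162), 131, 'sat', 7)
([613.2, 143.3, 48.6, 35.6], 86.0, 'px', (277, 226), 182, 'sat', 4)
([612.0, 90.5, 44.0, 34.2], 89.6, 'px', (297, 226), 152, 'sat', 4)
([611.6, 38.7, 44.1, 34.3], 89.6, 'px', (318, 226), 156, 'sat', 5)
([611.3, -13.3, 44.2, 34.3], 89.6, 'px', (337, 226), 160, 'sat', 4)
([484.3, -13.6, 38.2, 27.6], -36.2, 'px', (338, 275), 150, 'sat', 50)
([440.8, 60.1, 37.4, 27.4], -56.8, 'px', (309, 292), 160, 'sat', 4)
([432.7, 165.2, 37.8, 27.7], 66.6, 'px', (268, 296), 159, 'sat', 4)
([406.8, -19.3, 37.4, 27.8], 52.7, 'px', (341, 305), 162, 'sat', 47)
([357.7, 78.0, 37.7, 27.6], 29.7, 'px', (302, 325), 168, 'sat', 49)
tester
([610.5, 91.8, 288.9, 111.2], 88.9, 'px', (294, 226), 3820, 'sat', 6)
([459.7, 367.9, 65.3, 63.9], 84.3, 'px', (188, 285), 495, 'sat', 2)
stand
([459.8, 368.4, 66.1, 64.1], 83.9, 'px', (188, 286), 531, 'sat', 2)
styl
([460.0, 367.9, 21.6, 20.3], -82.2, 'px', (182, 284), 75, 'sat', 3)
drawer
([759.7, -192.2, 43.2, 0.0], -2.3, 'px', (412, 158), 18, 'sat', 3)
([691.8, -187.1, 47.4, 0.0], -2.2, 'px', (411, 185
[... 1558 characters left out ...]
 60.4], 84.5, 'px', (268, 187), 313, 'sat', 5)
([614.3, 90.3, 295.7, 111.2], 88.8, 'px', (348, 255), 3759, 'sat', 14)
stand
([462.6, 365.6, 73.5, 60.8], 84.5, 'px', (268, 187), 338, 'sat', 5)
styl
([463.2, 365.4, 26.6, 19.8], -84.8, 'px', (266, 170), 48, 'sat', 5)
drawer
([640.9, -316.2, 340.1, 260.1], -4.4, 'px', (377, 423), 1863, 'sat', 89)
([553.2, -295.9, 203.7, 145.5], 85.9, 'px', (364, 409), 9966, 'sat', 99)
([731.1, -450.8, 135.7, 4.4], -3.8, 'px', (502, 473), 197, 'sat', 1)
([723.6, -321.0, 263.1, 228.0], 86.0, 'px', (476, 385), 22036, 'sat', 3)
([465.6, -298.5, 247.8, 15.1], 86.0, 'px', (312, 406), 1331, 'sat', 6)
([714.7, -449.4, 227.1, 13.8], -6.8, 'px', (496, 460), 443, 'sat', 1)
```

```bash
cat > holes.py <<'E'
from meas import *
def holes(im):
    P=cloud(im);ok=im['depth']>0
    Z=np.array([[0]])
    deck=(abs(P[...,2]-.052)<.005)&(P[...,0]>.54)&(P[...,0]<.69)&(P[...,1]>-.07)&(P[...,1]<.25)
    g=im['pixels'].min(-1)
    cs,hi=cv2.findContours(deck.astype(np.uint8),cv2.RETR_CCOMP,cv2.CHAIN_APPROX_NONE)
    for c,h in zip(cs,hi[0]):
        if h[3]<0 and len(c)>100 or h[3]>=0 and cv2.contourArea(c)>15:
            Q=np.array([onz(im,a,b,.052)[:2] for a,b in c[:,0]])*1000
            print('hole' if h[3]>=0 else 'deck',np.round(cv2.minAreaRect(Q.astype(np.float32)),1).tolist() if 0 else cv2.minAreaRect(Q.astype(np.float32)))
E
python3 - <<'E'
from holes import *
for n in('top','side'):
    im=shot(n);holes(im)
    u,v,r=(255,226,14) if n=='top' else (339,219,14)
    c=im['pixels'][v-r:v+r,u-r:u+r];cv2.imwrite(f'pics/w{n}.png',cv2.resize(c,None,fx=16,fy=16,interpolation=cv2.INTER_NEAREST))
    for uu,vv in((255,225),(255.5,226)) if n=='top' else ((339,219),): print(onz(im,uu,vv,.052))
E
```

```text
deck ((610.53662109375, 91.77841186523438), (288.89801025390625, 111.0732192993164), 88.8503646850586)
hole ((612.8092651367188, 198.8948211669922), (14.792350769042969, 16.493471145629883), 45.557376861572266)
hole ((606.8522338867188, -15.233865737915039), (49.09262466430664, 39.21296691894531), 89.62832641601562)
hole ((608.5186767578125, 37.56554412841797), (46.405155181884766, 41.743934631347656), 89.33927917480469)
hole ((611.8102416992188, 142.53692626953125), (48.62005615234375, 39.092857360839844), 85.97897338867188)
hole ((612.7811279296875, 88.97119140625), (51.512020111083984, 39.22489547729492), 89.60556030273438)
[0.61479479 0.19952911 0.052     ]
[0.61217224 0.19821593 0.052     ]
deck ((614.4017333984375, 90.31737518310547), (295.6402282714844, 110.86614227294922), 88.8354721069336)
hole ((612.2764282226562, -13.73834228515625), (46.776119232177734, 37.2823486328125), 89.52505493164062)
hole ((613.4447631835938, 38.2349853515625), (46.819435119628906, 37.45161819458008), 88.01456451416016)
hole ((613.942626953125, 88.67146301269531), (39.00102615356445, 48.56599426269531), 2.8711373805999756)
hole ((615.1593627929688, 142.55618286132812), (48.57136535644531, 37.39785385131836), 88.60121154785156)
hole ((616.5896606445312, 198.22531127929688), (16.208959579467773, 14.688918113708496), 22.22248649597168)
[0.61843797 0.19894642 0.052     ]
```

View pics/wtop.png

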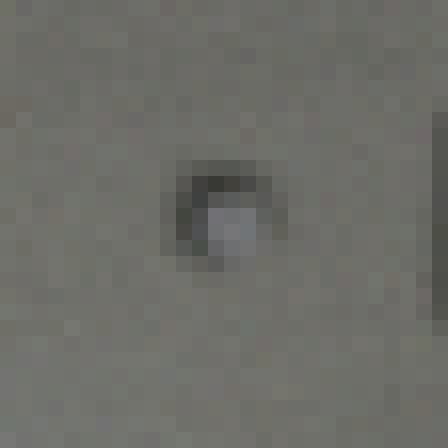

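View pics/wside.png

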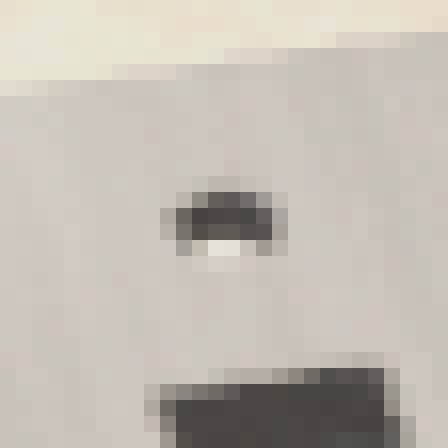

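```bash
cat >> h.py <<'E'
def plan(x,y,ztip,jaw):
    s,R=st();p=np.array(s['position'])
    # target: tool z down, y along jaw angle (mod 180, nearest)
    cur=np.degrees(np.arctan2(R[1,1],R[0,1]))
    d=(jaw-cur+90)%180-90
    a=np.radians(cur+d);yv=np.array([np.cos(a),np.sin(a),0]);zv=np.array([0,0,-1.]);T=np.c_[np.cross(yv,zv),yv,zv]
    rv=Ro.from_matrix(R.T@T).as_rotvec()
    D=np.array([x,y,ztip+.182])-p
    print('turn(tool)',np.round(rv,3),'shift cm now-axes',np.round(R.T@D*100,2),'after-turn',np.round(T.T@D*100,2))
E
python3 -c "
from h import *
plan(.4333,.1641,.10,-23.2)"
```

```text
t 0.3 pos [0.275  0.5889 0.4044] grasp [0.2749 0.5889 0.2404] F [1.2 0.5 0.4] grip 0.998
[[-0.906, 0.423, -0.0], [0.423, 0.906, -0.001], [-0.0, -0.001, -1.0]] q [-1.12   0.321 -0.07   1.451  0.023  1.371 -0.057]
turn(tool) [-0.     0.     1.539] shift cm now-axes [-32.32 -31.79  12.26] after-turn [-32.81  31.29  12.24]
```

Request:
{"fn": "play_rows", "kwargs": {
  "targets": "-4.6 -4.5 0 0 0 0 1;-4.6 -4.5 0 0 0 0 1;-4.6 -4.5 0 0 0 0 1;-4.6 -4.5 0 0 0 0 1;-4.6 -4.5 0 0 0 0 1;-4.6 -4.5 0 0 0 0 1;-4.6 -4.5 0 0 0 0 1;0 0 0 0 0 0.17 1;0 0 0 0 0 0.17 1;0 0 0 0 0 0.17 1;0 0 0 0 0 0.17 1;0 0 0 0 0 0.17 1;0 0 0 0 0 0.17 1;0 0 0 0 0 0.17 1;0 0 0 0 0 0.17 1;0 0 0 0 0 0.17 1",
  "newtons": 20
}}

```text
time: 2.3
position: [0.4305, 0.1718, 0.4043]
tool_rot: [-2.658, -1.67, -0.007]
ft_force: [-0.2, 0.5, -0.2]
grip_width: 1.004
```

```bash
python3 -c "
from h import *
plan(.4333,.1641,.10,-23.2)"
```

```text
t 2.3 pos [0.4305 0.1718 0.4043] grasp [0.431  0.1725 0.2403] F [-0.2  0.5 -0.2] grip 1.004
[[0.434, 0.901, 0.003], [0.901, -0.434, 0.004], [0.005, 0.001, -1.0]] q [-0.628 -0.085  0.182  1.9    0.013  1.321 -0.899]
turn(tool) [ 0.001 -0.005 -0.044] shift cm now-axes [-0.63  0.58 12.23] after-turn [-0.6   0.56 12.23]
```

Request:
{"fn": "play_rows", "kwargs": {
  "targets": "-0.6 0.6 4 0 0 -0.044 1;0 0 4 0 0 0 1;0 0 4 0 0 0 1;0 0 0 0 0 0 1"
}}

```text
time: 2.8
position: [0.4342, 0.1643, 0.2831]
tool_rot: [-2.622, -1.728, -0.014]
ft_force: [-0.1, -0.7, 0.8]
grip_width: 0.999
```

```bash
python3 -c "
from meas import *
plan(.4333,.1641,.019,-23.2)
im=shot('side','s1.png');shot('top','t1.png')
cv2.imwrite('pics/s1c.png',cv2.resize(im['pixels'][140:320,180:380],(800,600),interpolation=cv2.INTER_CUBIC))
for o in topface(im,.042,30,3000,(.3,.5),(-.1,.35)):print(o)"
```

```text
t 2.8 pos [0.4342 0.1643 0.2831] grasp [0.4353 0.1653 0.1191] F [-0.1 -0.7  0.8] grip 0.999
[[0.394, 0.919, 0.007], [0.919, -0.394, 0.006], [0.009, 0.004, -1.0]] q [-0.617  0.021  0.202  2.054 -0.008  1.058 -0.816]
turn(tool) [ 0.004 -0.009 -0.   ] shift cm now-axes [-0.12 -0.11  8.21] after-turn [-0.05 -0.08  8.21]
([434.4, 163.2, 42.6, 29.9], 67.6, 'px', (266, 243), 153, 'sat', 7)
([442.3, 58.6, 41.8, 30.1], -56.6, 'px', (275, 276), 188, 'sat', 6)
([361.2, 74.9, 38.0, 33.6], 29.6, 'px', (238, 276), 183, 'sat', 116)
([487.6, -15.1, 38.8, 32.3], -34.8, 'px', (299, 298), 182, 'sat', 63)
([410.5, -21.1, 39.9, 30.6], 50.5, 'px', (264, 307), 210, 'sat', 66)
```

View pics/s1c.png

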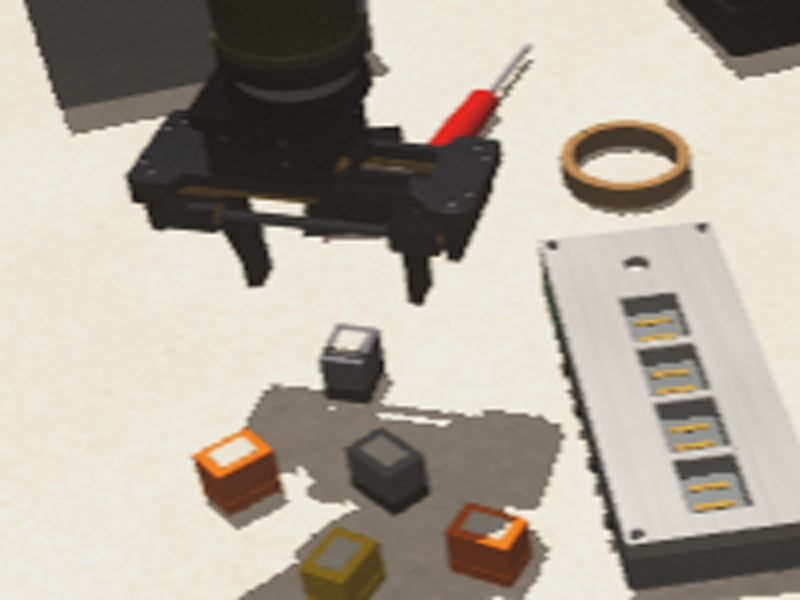

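View pics/t1.png

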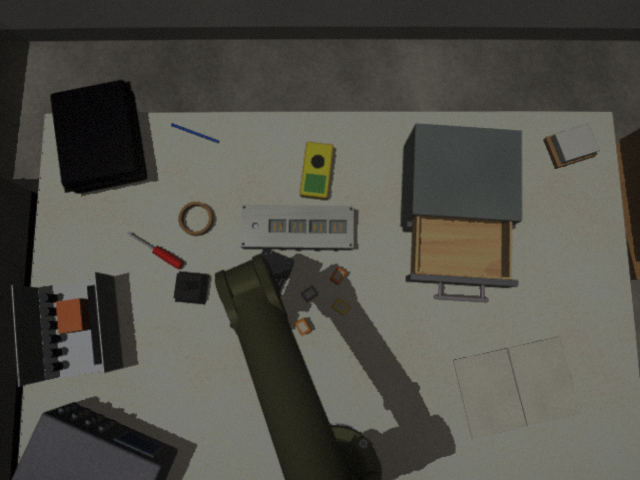

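The open fingers straddle relay A (side crop (352,360)), and both relays are still in place with no third one visible. I'll descend and grip.

Request:
{"fn": "play_rows", "kwargs": {
  "targets": "-0.1 -0.1 3 0.004 -0.009 0 1;0 0 3 0 0 0 1;0 0 2.1 0 0 0 1;0 0 0 0 0 0 1"
}}

```text
time: 3.4
position: [0.4409, 0.1678, 0.2135]
tool_rot: [2.62, 1.729, 0.039]
ft_force: [-0.1, 0.3, 0.4]
grip_width: 0.999
```

```bash
python3 -c "
from meas import *
plan(.4333,.1641,.019,-23.2)
im=shot('side','s2.png')
cv2.imwrite('pics/s2c.png',cv2.resize(im['pixels'][140:320,180:380],(800,600),interpolation=cv2.INTER_CUBIC))"
```

```text
t 3.4 pos [0.4409 0.1678 0.2135] grasp [0.4444 0.1697 0.0495] F [-0.1  0.3  0.4] grip 0.999
[[0.393, 0.919, 0.022], [0.919, -0.394, 0.012], [0.019, 0.015, -1.0]] q [-0.612  0.126  0.203  2.106 -0.035  0.888 -0.793]
turn(tool) [ 0.015 -0.019  0.   ] shift cm now-axes [-0.66 -0.57  1.23] after-turn [-0.64 -0.55  1.25]
```

View pics/s2c.png

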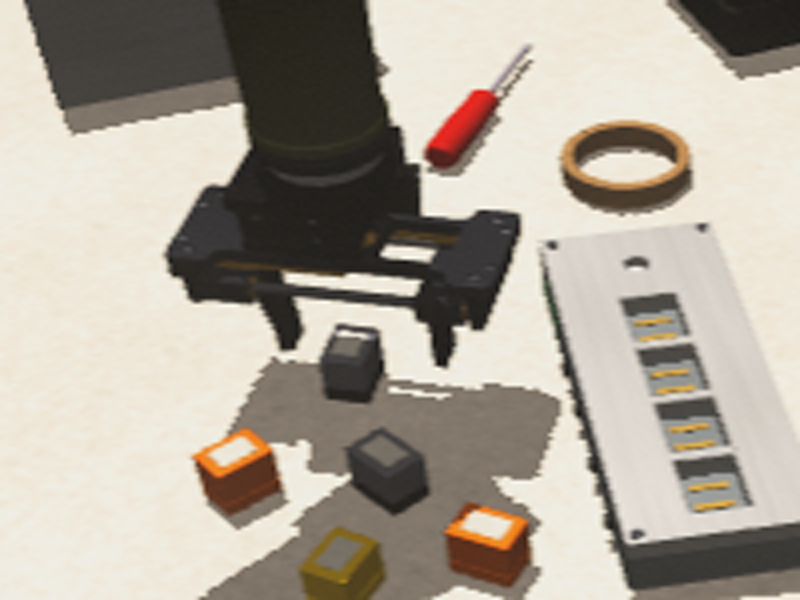

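Request:
{"fn": "play_rows", "kwargs": {
  "targets": "-0.65 -0.55 0.3 0.015 -0.019 0 1;0 0 0.3 0 0 0 1;0 0 0 0 0 0 1"
}}

```text
time: 3.82
position: [0.435, 0.1648, 0.2117]
tool_rot: [2.622, 1.73, 0.012]
ft_force: [0.1, -0.3, 0.1]
grip_width: 1.004
```

```bash
python3 -c "
from meas import *
plan(.4333,.1641,.019,-23.2)"
```

```text
t 3.83 pos [0.435  0.1648 0.2117] grasp [0.4361 0.1654 0.0477] F [ 0.1 -0.3  0.1] grip 1.004
[[0.394, 0.919, 0.007], [0.919, -0.394, 0.004], [0.006, 0.005, -1.0]] q [-0.612  0.122  0.203  2.115 -0.032  0.9   -0.795]
turn(tool) [ 0.005 -0.006  0.   ] shift cm now-axes [-0.14 -0.14  1.07] after-turn [-0.13 -0.13  1.07]
```

Request:
{"fn": "play_rows", "kwargs": {
  "targets": "-0.2 -0.15 0.6 0.006 -0.008 0 1;-0.1 -0.1 0.5 0.003 -0.004 0 1;0 0 0.3 0 0 0 1;0 0 0 0 0 0 1"
}}

```text
time: 4.32
position: [0.4313, 0.1629, 0.1967]
tool_rot: [-2.622, -1.73, 0.013]
ft_force: [0.4, 0.1, 0.3]
grip_width: 1.0
```

```bash
python3 -c "
from meas import *
plan(.4333,.1641,.019,-23.2)"
```

```text
t 4.33 pos [0.4313 0.1629 0.1967] grasp [0.4301 0.1621 0.0327] F [0.4 0.1 0.3] grip 1.0
[[0.394, 0.919, -0.007], [0.919, -0.394, -0.004], [-0.007, -0.005, -1.0]] q [-0.611  0.144  0.203  2.128 -0.036  0.882 -0.792]
turn(tool) [-0.005  0.007  0.   ] shift cm now-axes [ 0.19  0.13 -0.43] after-turn [ 0.19  0.14 -0.43]
```

Request:
{"fn": "play_rows", "kwargs": {
  "targets": "0.2 0.15 -0.4 -0.005 0.007 0 1;0 0 0 0 0 0 1"
}}

```text
time: 4.58
position: [0.4338, 0.1643, 0.201]
tool_rot: [2.622, 1.73, 0.002]
ft_force: [0.8, 0.4, 0.2]
grip_width: 1.004
```

```bash
python3 -c "
from meas import *
plan(.4333,.1641,.020,-23.2)"
```

```text
t 4.58 pos [0.4338 0.1643 0.201 ] grasp [0.434  0.1644 0.037 ] F [0.8 0.4 0.2] grip 1.004
[[0.394, 0.919, 0.001], [0.919, -0.394, 0.001], [0.001, 0.001, -1.0]] q [-0.611  0.139  0.203  2.122 -0.036  0.882 -0.792]
turn(tool) [ 0.001 -0.001  0.   ] shift cm now-axes [-0.04 -0.04 -0.1 ] after-turn [-0.04 -0.04 -0.1 ]
```

Close.

Request:
{"fn": "play_rows", "kwargs": {
  "targets": "0 0 0 0 0 0 -1;0 0 0 0 0 0 -1;0 0 0 0 0 0 -1;0 0 0 0 0 0 -1;0 0 0 0 0 0 -1;0 0 0 0 0 0 -1"
}}

```text
time: 5.32
position: [0.4339, 0.1644, 0.2013]
tool_rot: [2.622, 1.73, 0.003]
ft_force: [-0.2, -0.5, -0.1]
grip_width: 0.4
```

```bash
python3 -c "
from meas import *
plan(.4333,.1641,.10,-23.2)"
```

```text
t 5.33 pos [0.4339 0.1644 0.2013] grasp [0.4341 0.1645 0.0373] F [-0.2 -0.5 -0.1] grip 0.4
[[0.394, 0.919, 0.001], [0.919, -0.394, 0.001], [0.001, 0.001, -1.0]] q [-0.611  0.139  0.203  2.122 -0.036  0.882 -0.792]
turn(tool) [ 0.001 -0.001  0.   ] shift cm now-axes [-0.04 -0.03 -8.07] after-turn [-0.05 -0.04 -8.07]
```

Request:
{"fn": "play_rows", "kwargs": {
  "targets": "0 0 0 0 0 0 -1;0 0 0 0 0 0 -1;0 0 0 0 0 0 -1;0 0 -1 0 0 0 -1;0 0 -3 0 0 0 -1;0 0 -4 0 0 0 -1;0 0 -4 0 0 0 -1;0 0 0 0 0 0 -1"
}}

```text
time: 6.32
position: [0.4334, 0.1639, 0.3266]
tool_rot: [2.623, 1.729, 0.002]
ft_force: [0.2, 0.1, 0.1]
grip_width: 0.318
```

```bash
python3 -c "
from meas import *
plan(.6103,-.0143,.12,-1.15)"
```

```text
t 6.33 pos [0.4334 0.1639 0.3266] grasp [0.4336 0.164  0.1626] F [0.2 0.1 0.1] grip 0.318
[[0.394, 0.919, 0.001], [0.919, -0.394, 0.0], [0.001, 0.001, -1.0]] q [-0.623 -0.025  0.202  2.005  0.006  1.161 -0.828]
turn(tool) [ 0.001 -0.001 -0.385] shift cm now-axes [-9.41 23.28  2.47] after-turn [-17.46  18.05   2.46]
```

Request:
{"fn": "play_rows", "kwargs": {
  "targets": "0 0 0 0 0 -0.128 -1;0 0 0 0 0 -0.128 -1;0 0 0 0 0 -0.128 -1;-3.5 3.6 0 0 0 0 -1;-3.5 3.6 0 0 0 0 -1;-3.5 3.6 0 0 0 0 -1;-3.5 3.6 0 0 0 0 -1;-3.5 3.6 0 0 0 0 -1;0 0 0 0 0 0 -1"
}}

```text
time: 7.45
position: [0.6138, -0.017, 0.3196]
tool_rot: [-2.222, -2.215, 0.013]
ft_force: [-1.0, -0.4, -1.0]
grip_width: 0.322
```

```bash
python3 -c "
from meas import *
plan(.6103,-.0143,.10,-1.15)"
```

```text
t 7.45 pos [ 0.6138 -0.017   0.3196] grasp [ 0.6124 -0.0176  0.1556] F [-1.  -0.4 -1. ] grip 0.322
[[0.003, 1.0, -0.009], [1.0, -0.003, -0.003], [-0.003, -0.009, -1.0]] q [-0.355  0.314  0.41   1.663 -0.129  1.201  0.082]
turn(tool) [-0.009  0.003  0.017] shift cm now-axes [ 0.28 -0.32  3.76] after-turn [ 0.27 -0.36  3.76]
```

Request:
{"fn": "play_rows", "kwargs": {
  "targets": "0.3 -0.35 2 -0.009 0.003 0.017 -1;0 0 2 0 0 0 -1;0 0 0 0 0 0 -1;0 0 0 0 0 0 -1"
}}

```text
time: 7.95
position: [0.608, -0.012, 0.2764]
tool_rot: [-2.24, -2.196, 0.005]
ft_force: [-0.3, 0.1, -0.9]
grip_width: 0.319
```

```bash
python3 -c "
from meas import *
plan(.6103,-.0143,.058,-1.15)
im=shot('side','s3.png')
cv2.imwrite('pics/s3c.png',cv2.resize(im['pixels'][180:330,260:460],(800,600),interpolation=cv2.INTER_CUBIC))"
```

```text
t 7.95 pos [ 0.608  -0.012   0.2764] grasp [ 0.6072 -0.0119  0.1124] F [-0.3  0.1 -0.9] grip 0.319
[[0.02, 1.0, -0.005], [1.0, -0.02, 0.001], [0.001, -0.005, -1.0]] q [-0.357  0.341  0.402  1.722 -0.147  1.114  0.071]
turn(tool) [-0.005 -0.001  0.   ] shift cm now-axes [-0.23  0.25  3.64] after-turn [-0.22  0.23  3.64]
```

View pics/s3c.png

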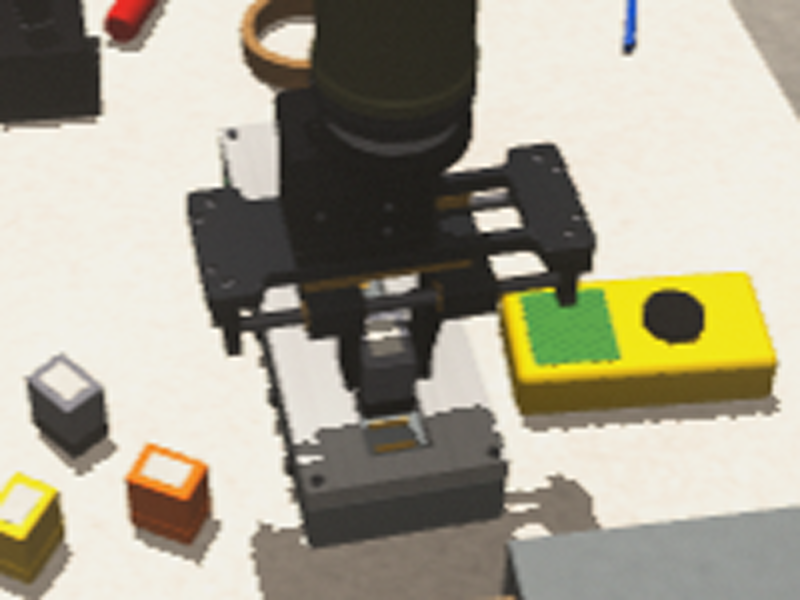

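```bash
python3 -c "
from meas import *
im=shot('side')
for u,v in((350,282.7),(363,283.5)): print(onz(im,u,v,.0744))
P=cloud(im)
c=im['pixels'][255:300,335:380];cv2.imwrite('pics/s3d.png',cv2.resize(c,None,fx=13,fy=13,interpolation=cv2.INTER_NEAREST))
for v in range(264,286,3):
  print(v,np.round(P[v,346:370:3]*1000).astype(int).tolist())
"
```

```text
[ 0.5943513  -0.02157844  0.0744    ]
[ 0.62056357 -0.02961842  0.0744    ]
264 [[586, -21, 135], [592, -22, 135], [602, -7, 116], [607, -9, 117], [614, -9, 116], [619, -13, 118], [623, -22, 127], [629, -24, 128]]
267 [[585, -23, 128], [592, -21, 125], [599, -19, 120], [605, -19, 119], [611, -20, 119], [617, -22, 119], [624, -21, 117], [629, -23, 118]]
270 [[586, -22, 117], [592, -20, 114], [598, -23, 115], [604, -23, 114], [610, -26, 116], [616, -27, 116], [623, -23, 110], [629, -24, 109]]
273 [[586, -21, 107], [592, -21, 106], [597, -28, 113], [603, -29, 112], [609, -29, 111], [616, -28, 107], [624, -21, 98], [641, 14, 53]]
276 [[586, -21, 97], [592, -22, 97], [597, -27, 102], [603, -29, 103], [610, -27, 99], [616, -28, 98], [633, 8, 52], [639, 6, 53]]
279 [[592, 7, 54], [594, -16, 80], [597, -29, 94], [603, -29, 93], [610, -29, 91], [616, -30, 91], [631, 0, 52], [637, -2, 52]]
282 [[590, -1, 54], [600, 9, 39], [597, -26, 82], [604, -27, 81], [610, -27, 79], [617, -27, 77], [629, -8, 51], [635, -11, 53]]
285 [[589, -6, 49], [595, -11, 54], [605, 1, 37], [611, 1, 36], [617, -4, 39], [624, -3, 37], [630, -6, 39], [633, -18, 52]]
```

View pics/s3d.png

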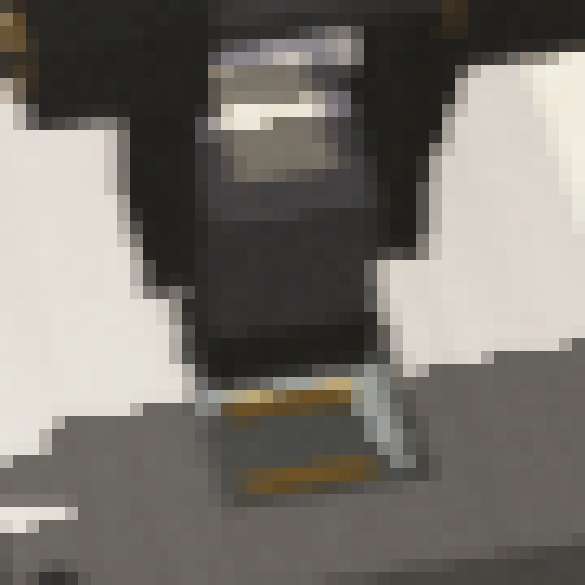

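```bash
python3 -c "
from meas import *
im=shot('side')
for u,v in((350.2,284.3),(357,283.6),(363.6,283)): print(onz(im,u,v,.0751))
K=im['intrinsics']
def pr(X):
    c=np.array(im['R'])@X+im['t'];x=c[:2]/c[2];x=x*(1+im['k1']*(x@x));return x*K[0,0]+[K[0,2],K[1,2]]
for dx in(-14,14):
  print(pr(np.array([.6075+dx/1000,-.012-.019,.0751])),pr(np.array([.6075+dx/1000,-.012-.019,.1171])))
"
```

```text
[ 0.59363532 -0.02644878  0.0751    ]
[ 0.60802685 -0.02770158  0.0751    ]
[ 0.62196905 -0.02912958  0.0751    ]
[350.63345299 285.96093334] [350.83800894 272.89587402]
[363.60364155 283.71158395] [364.19619042 270.62670836]
```

```bash
python3 -c "
from meas import *
plan(.611,-.0155,.078,-1.15)"
```

```text
t 8.1 pos [ 0.6083 -0.0123  0.2769] grasp [ 0.6077 -0.0121  0.1129] F [-0.1 -0.3 -1. ] grip 0.319
[[0.02, 1.0, -0.004], [1.0, -0.02, 0.001], [0.001, -0.004, -1.0]] q [-0.356  0.341  0.402  1.721 -0.147  1.114  0.071]
turn(tool) [-0.004 -0.001  0.   ] shift cm now-axes [-0.32  0.28  1.68] after-turn [-0.32  0.27  1.69]
```

Request:
{"fn": "play_rows", "kwargs": {
  "targets": "-0.3 0.25 0.8 -0.004 0 0 -1;0 0 0.7 0 0 0 -1;0 0 0 0 0 0 -1;0 0 0 0 0 0 -1"
}}

```text
time: 8.6
position: [0.6112, -0.0157, 0.2617]
tool_rot: [2.244, 2.199, 0.003]
ft_force: [0.2, -0.2, -1.3]
grip_width: 0.315
```

```bash
python3 -c "
from meas import *
plan(.611,-.0155,.058,-1.15)
im=shot('side')
c=im['pixels'][260:305,335:380];cv2.imwrite('pics/s4d.png',cv2.resize(c,None,fx=13,fy=13,interpolation=cv2.INTER_NEAREST))
"
```

```text
t 8.6 pos [ 0.6112 -0.0157  0.2617] grasp [ 0.6115 -0.0156  0.0977] F [ 0.2 -0.2 -1.3] grip 0.315
[[0.02, 1.0, 0.002], [1.0, -0.02, 0.001], [0.001, 0.002, -1.0]] q [-0.347  0.361  0.4    1.73  -0.157  1.081  0.083]
turn(tool) [ 0.002 -0.001 -0.   ] shift cm now-axes [ 0.02 -0.03  2.17] after-turn [ 0.02 -0.02  2.17]
```

View pics/s4d.png

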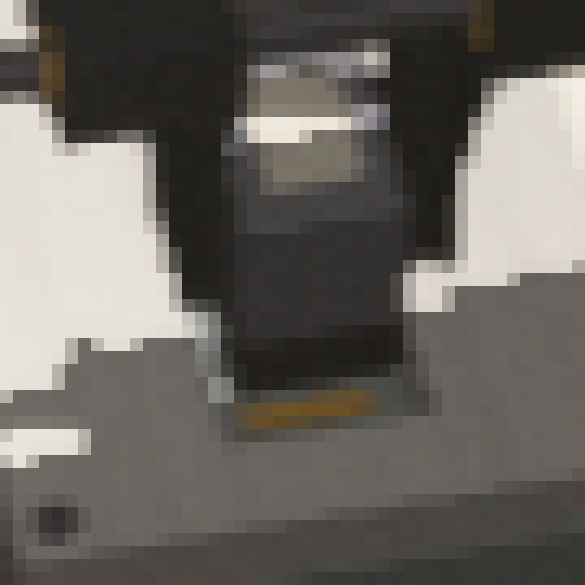

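```bash
python3 -c "
from meas import *
im=shot('side')
for u,v in((352.7,289.9),(366,287.9)): print(onz(im,u,v,.0604))
for u,v in((352.9,293.8),(368,291.2)): print(onz(im,u,v,.052))
"
```

```text
[ 0.59819446 -0.03078481  0.0604    ]
[ 0.62702157 -0.03163246  0.0604    ]
[ 0.59782406 -0.03463883  0.052     ]
[ 0.63088772 -0.03477784  0.052     ]
```

Request:
{"fn": "play_rows", "kwargs": {
  "targets": "-0.05 0.15 0.8 0.002 0 0 -1;0 0 0.7 0 0 0 -1;0 0 0.5 0 0 0 -1;0 0 0 0 0 0 -1"
}}

```text
time: 9.2
position: [0.6127, -0.016, 0.2401]
tool_rot: [-2.242, -2.198, 0.0]
ft_force: [0.5, 0.2, -0.7]
grip_width: 0.316
```

```bash
python3 -c "
from meas import *
plan(.6128,-.016,.0575,-1.15)
im=shot('side')
c=im['pixels'][260:305,335:380];cv2.imwrite('pics/s5d.png',cv2.resize(c,None,fx=13,fy=13,interpolation=cv2.INTER_NEAREST))
"
```

```text
t 9.2 pos [ 0.6127 -0.016   0.2401] grasp [ 0.6125 -0.0159  0.0761] F [ 0.5  0.2 -0.7] grip 0.316
[[0.02, 1.0, -0.001], [1.0, -0.02, 0.001], [0.001, -0.001, -1.0]] q [-0.341  0.388  0.395  1.741 -0.17   1.046  0.093]
turn(tool) [-0.001 -0.001  0.   ] shift cm now-axes [0.   0.01 0.06] after-turn [0.   0.01 0.06]
```

View pics/s5d.png

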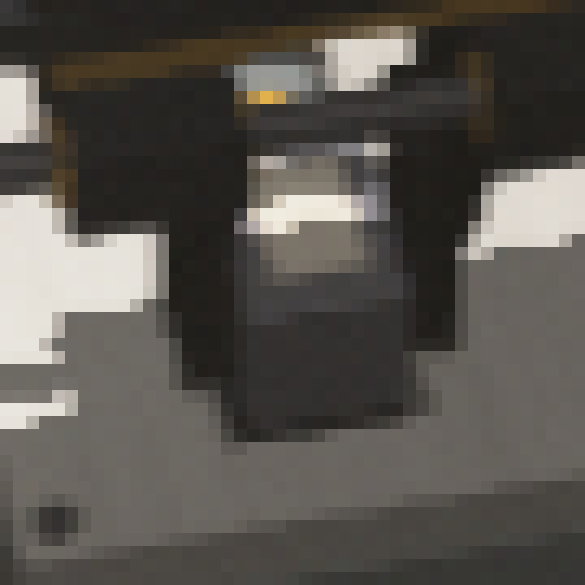

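It's in the bay, with no contact force. I'll open and retreat.

Request:
{"fn": "play_rows", "kwargs": {
  "targets": "0 0 0.05 0 0 0 -0.1;0 0 0 0 0 0 0;0 0 0 0 0 0 0.3;0 0 0 0 0 0 0.3;0 0 -1.5 0 0 0 0.3;0 0 -4 0 0 0 1;0 0 -4 0 0 0 1;0 0 -3 0 0 0 1"
}}

```text
time: 10.25
position: [0.6124, -0.0164, 0.3702]
tool_rot: [-2.243, -2.198, 0.001]
ft_force: [-0.2, -0.4, 0.7]
grip_width: 0.902
```

```bash
python3 -c "
from meas import *
plan(.4415,.0589,.14,33.4)
im=shot('side','s6.png')
for o in topface(im,.042,30,3000,(.3,.5),(-.1,.35)):print(o)
for o in topface(im,.080,30,3000,(.5,.7),(-.1,.35)):print(o)
cv2.imwrite('pics/s6c.png',cv2.resize(im['pixels'][180:330,220:420],(800,600),interpolation=cv2.INTER_CUBIC))"
```

```text
t 10.25 pos [ 0.6124 -0.0164  0.3702] grasp [ 0.6122 -0.0162  0.2062] F [-0.2 -0.4  0.7] grip 0.902
[[0.02, 1.0, -0.002], [1.0, -0.02, 0.001], [0.001, -0.002, -1.0]] q [-0.365  0.27   0.419  1.611 -0.114  1.286  0.052]
turn(tool) [-0.001 -0.001 -0.603] shift cm now-axes [  7.17 -17.24   4.85] after-turn [ 15.69 -10.13   4.82]
([458.8, 337.9, 60.6, 17.1], -4.1, 'px', (269, 195), 81, 'sat', 7)
([442.3, 58.9, 41.2, 29.8], -56.6, 'px', (275, 276), 184, 'sat', 7)
([361.0, 75.2, 38.2, 32.8], 29.2, 'px', (238, 276), 190, 'sat', 104)
([487.4, -15.0, 38.5, 32.4], -34.8, 'px', (299, 298), 181, 'sat', 80)
([411.0, -21.2, 39.8, 30.7], 51.5, 'px', (264, 307), 214, 'sat', 109)
([612.1, -16.4, 41.9, 29.0], 88.1, 'px', (357, 277), 204, 'sat', 5)
```

View pics/s6c.png

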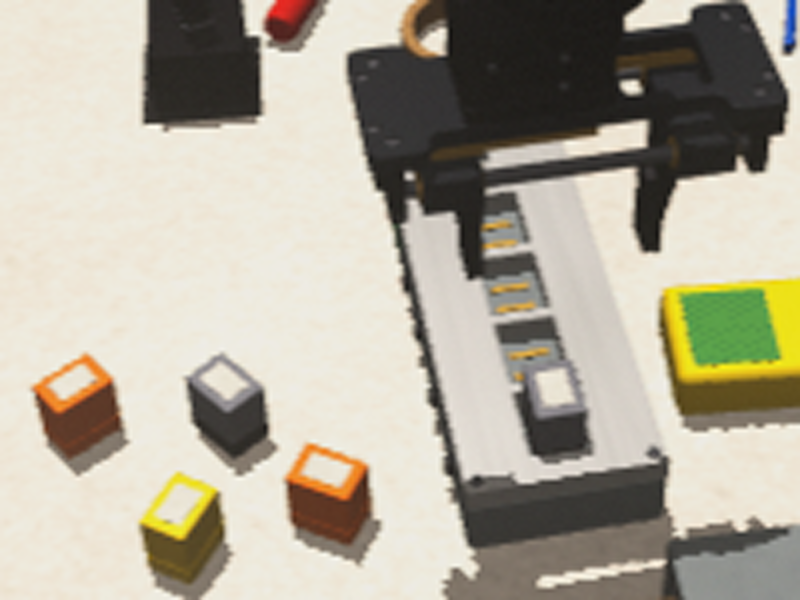

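Request:
{"fn": "play_rows", "kwargs": {
  "targets": "0 0 0 0 0 -0.151 1;0 0 0 0 0 -0.151 1;0 0 0 0 0 -0.151 1;0 0 0 0 0 -0.151 1;3.9 -2.5 0 0 0 0 1;3.9 -2.5 0 0 0 0 1;3.9 -2.5 1 0 0 0 1;3.9 -2.5 1 0 0 0 1;0 0 0 0 0 0 1"
}}

```text
time: 11.42
position: [0.4389, 0.0555, 0.3622]
tool_rot: [1.456, 2.765, 0.018]
ft_force: [1.1, -0.4, 0.0]
grip_width: 0.998
```

```bash
python3 -c "
from meas import *
plan(.4418,.0589,.06,33.4)"
```

```text
t 11.43 pos [0.4389 0.0555 0.3622] grasp [0.4422 0.0559 0.1982] F [ 1.1 -0.4  0. ] grip 0.998
[[-0.566, 0.824, 0.02], [0.825, 0.566, 0.002], [-0.01, 0.018, -1.0]] q [-0.446 -0.115  0.243  2.011  0.031  1.222  0.387]
turn(tool) [0.018 0.009 0.019] shift cm now-axes [ 0.23  0.22 12.02] after-turn [ 0.12  0.43 12.02]
```

Request:
{"fn": "play_rows", "kwargs": {
  "targets": "0.15 0.4 2.5 0.018 0.009 0.019 1;0 0 2.5 0 0 0 1;0 0 2.5 0 0 0 1;0 0 2.5 0 0 0 1;0 0 2 0 0 0 1;0 0 0 0 0 0 1"
}}

```text
time: 12.18
position: [0.4473, 0.0566, 0.2366]
tool_rot: [1.503, 2.756, -0.003]
ft_force: [1.4, 0.2, -0.1]
grip_width: 0.996
```

```bash
python3 -c "
from meas import *
plan(.4418,.0589,.02,33.4)"
```

```text
t 12.18 pos [0.4473 0.0566 0.2366] grasp [0.4474 0.0562 0.0726] F [ 1.4  0.2 -0.1] grip 0.996
[[-0.542, 0.841, 0.001], [0.841, 0.542, -0.002], [-0.003, -0.0, -1.0]] q [-0.437  0.056  0.258  2.126 -0.014  0.961  0.401]
turn(tool) [-0.     0.003 -0.011] shift cm now-axes [ 0.5  -0.33  3.45] after-turn [ 0.49 -0.33  3.46]
```

Request:
{"fn": "play_rows", "kwargs": {
  "targets": "0.5 -0.33 0.7 0 0.003 -0.011 1;0 0 0.7 0 0 0 1;0 0 0.7 0 0 0 1;0 0 0 0 0 0 1"
}}

```text
time: 12.68
position: [0.443, 0.0589, 0.2154]
tool_rot: [1.489, 2.765, 0.002]
ft_force: [-0.2, -0.5, 0.8]
grip_width: 1.0
```

```bash
python3 -c "
from meas import *
plan(.4418,.0589,.02,33.4)"
```

```text
t 12.68 pos [0.443  0.0589 0.2154] grasp [0.4433 0.059  0.0514] F [-0.2 -0.5  0.8] grip 1.0
[[-0.55, 0.835, 0.002], [0.835, 0.55, 0.001], [-0.0, 0.002, -1.0]] q [-0.438  0.081  0.255  2.152 -0.026  0.91   0.415]
turn(tool) [ 0.002  0.    -0.   ] shift cm now-axes [ 0.06 -0.11  1.34] after-turn [ 0.06 -0.1   1.34]
```

Request:
{"fn": "play_rows", "kwargs": {
  "targets": "0.06 -0.1 0.6 0 0 0 1;0 0 0.6 0 0 0 1;0 0 0 0 0 0 1"
}}

```text
time: 13.05
position: [0.442, 0.059, 0.203]
tool_rot: [1.489, 2.764, 0.003]
ft_force: [-0.4, 0.6, -0.3]
grip_width: 1.0
```

```bash
python3 -c "
from meas import *
plan(.4418,.0589,.02,33.4)
im=shot('side')
for o in topface(im,.042,30,3000,(.3,.5),(-.1,.35)):print(o)"
```

```text
t 13.05 pos [0.442 0.059 0.203] grasp [0.4425 0.0591 0.039 ] F [-0.4  0.6 -0.3] grip 1.0
[[-0.55, 0.835, 0.003], [0.835, 0.55, 0.001], [-0.001, 0.003, -1.0]] q [-0.437  0.099  0.255  2.163 -0.033  0.88   0.42 ]
turn(tool) [ 0.003  0.001 -0.   ] shift cm now-axes [ 0.01 -0.02  0.1 ] after-turn [ 0.01 -0.02  0.1 ]
([482.4, 81.4, 24.3, 16.1], -30.6, 'px', (292, 265), 34, 'sat', 5)
([444.4, 55.2, 32.7, 30.3], -55.5, 'px', (276, 277), 150, 'sat', 5)
([349.5, 68.8, 32.2, 13.0], -55.9, 'px', (233, 279), 56, 'sat', 150)
([488.1, -15.1, 39.0, 31.6], -37.2, 'px', (299, 298), 178, 'sat', 67)
([410.7, -21.1, 40.1, 30.2], 51.5, 'px', (264, 307), 211, 'sat', 70)
```

Close, then lift.

Request:
{"fn": "play_rows", "kwargs": {
  "targets": "0 0 0.1 0 0 0 -1;0 0 0 0 0 0 -1;0 0 0 0 0 0 -1;0 0 0 0 0 0 -1;0 0 0 0 0 0 -1;0 0 0 0 0 0 -1;0 0 0 0 0 0 -1;0 0 0 0 0 0 -1;0 0 0 0 0 0 -1;0 0 -1 0 0 0 -1;0 0 -3 0 0 0 -1;0 0 -4 0 0 0 -1;0 0 -4 0 0 0 -1;0 0 0 0 0 0 -1"
}}

```text
time: 14.85
position: [0.4415, 0.0586, 0.3281]
tool_rot: [1.489, 2.763, 0.004]
ft_force: [-0.6, -0.5, -1.4]
grip_width: 0.328
```

```bash
python3 -c "
from meas import *
plan(.6149,.088,.10,-1.15)"
```

```text
t 14.85 pos [0.4415 0.0586 0.3281] grasp [0.4422 0.0588 0.1641] F [-0.6 -0.5 -1.4] grip 0.328
[[-0.55, 0.835, 0.004], [0.835, 0.55, 0.001], [-0.001, 0.004, -1.0]] q [-0.449 -0.071  0.249  2.043  0.019  1.164  0.374]
turn(tool) [0.004 0.    0.602] shift cm now-axes [-7.07 16.08  4.68] after-turn [ 3.29 17.27  4.61]
```

Request:
{"fn": "play_rows", "kwargs": {
  "targets": "0 0 0 0 0 0.15 -1;0 0 0 0 0 0.15 -1;0 0 0 0 0 0.15 -1;0 0 0 0 0 0.15 -1;0.8 4.3 0 0 0 0 -1;0.8 4.3 0 0 0 0 -1;0.8 4.3 0.8 0 0 0 -1;0.8 4.3 0.8 0 0 0 -1;0 0 0 0 0 0 -1"
}}

```text
time: 15.98
position: [0.6153, 0.084, 0.3042]
tool_rot: [-2.26, -2.175, 0.011]
ft_force: [-0.8, -0.6, -0.2]
grip_width: 0.326
```

```bash
python3 -c "
from meas import *
plan(.6149,.088,.09,-1.15)"
```

```text
t 15.97 pos [0.6153 0.084  0.3042] grasp [0.614  0.0838 0.1402] F [-0.8 -0.6 -0.2] grip 0.326
[[0.038, 0.999, -0.008], [0.999, -0.038, -0.001], [-0.002, -0.008, -1.0]] q [-0.392  0.331  0.26   1.656 -0.09   1.174 -0.148]
turn(tool) [-0.008  0.002 -0.018] shift cm now-axes [ 0.4  -0.03  3.21] after-turn [ 0.4  -0.05  3.22]
```

Request:
{"fn": "play_rows", "kwargs": {
  "targets": "0.4 -0.05 1.5 -0.008 0 -0.018 -1;0 0 1.5 0 0 0 -1;0 0 0.6 0 0 0 -1;0 0 0 0 0 0 -1"
}}

```text
time: 16.48
position: [0.6115, 0.0878, 0.2644]
tool_rot: [-2.241, -2.199, 0.007]
ft_force: [-0.3, -0.3, -0.7]
grip_width: 0.318
```

```bash
python3 -c "
from meas import *
plan(.6149,.088,.078,-1.15)
im=shot('side')
c=im['pixels'][225:285,325:385];cv2.imwrite('pics/s7d.png',cv2.resize(c,None,fx=10,fy=10,interpolation=cv2.INTER_NEAREST))
"
```

```text
t 16.48 pos [0.6115 0.0878 0.2644] grasp [0.6107 0.0874 0.1004] F [-0.3 -0.3 -0.7] grip 0.318
[[0.019, 1.0, -0.004], [1.0, -0.019, -0.002], [-0.002, -0.004, -1.0]] q [-0.392  0.36   0.251  1.703 -0.097  1.095 -0.13 ]
turn(tool) [-0.004  0.002  0.001] shift cm now-axes [0.03 0.35 0.44] after-turn [0.03 0.34 0.44]
```

View pics/s7d.png

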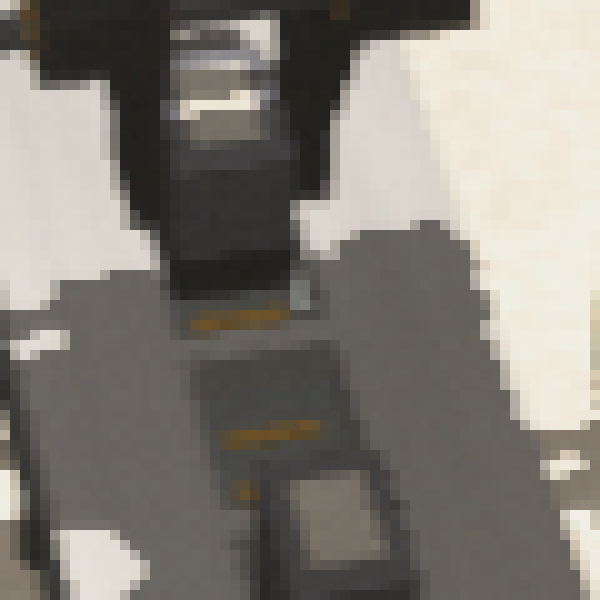

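Request:
{"fn": "play_rows", "kwargs": {
  "targets": "0 0.35 0.5 -0.004 0 0 -1;0 0 0 0 0 0 -1"
}}

```text
time: 16.77
position: [0.6156, 0.0875, 0.2607]
tool_rot: [2.241, 2.198, 0.001]
ft_force: [-0.2, -0.6, -1.6]
grip_width: 0.322
```

```bash
python3 -c "
from meas import *
plan(.6149,.088,.058,-1.15)
im=shot('side')
c=im['pixels'][225:285,325:385];cv2.imwrite('pics/s8d.png',cv2.resize(c,None,fx=10,fy=10,interpolation=cv2.INTER_NEAREST))
for u,v,z in((342,254.7,.0629),(354.2,253.3,.0629),(342.8,258.7,.052),(357.5,256.5,.052)): print(onz(im,u,v,z))
"
```

```text
t 16.77 pos [0.6156 0.0875 0.2607] grasp [0.616  0.0873 0.0967] F [-0.2 -0.6 -1.6] grip 0.322
[[0.019, 1.0, 0.003], [1.0, -0.019, -0.001], [-0.001, 0.003, -1.0]] q [-0.39   0.37   0.251  1.699 -0.1    1.083 -0.128]
turn(tool) [0.003 0.001 0.001] shift cm now-axes [ 0.05 -0.08  2.07] after-turn [ 0.05 -0.07  2.07]
[0.59757298 0.07087377 0.0629    ]
[0.62545043 0.06905197 0.0629    ]
[0.59881858 0.06824061 0.052     ]
[0.63298368 0.06753768 0.052     ]
```

View pics/s8d.png

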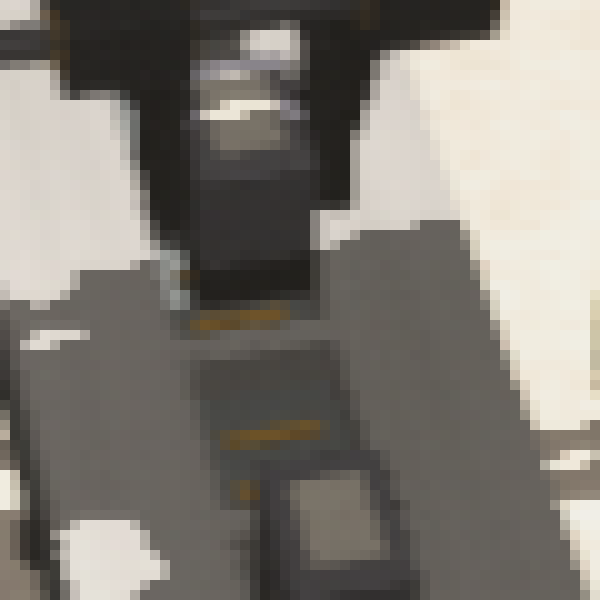

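Request:
{"fn": "play_rows", "kwargs": {
  "targets": "0.12 -0.08 0.7 0.003 0 0 -1;0 0 0.7 0 0 0 -1;0 0 0.3 0 0 0 -1;0 0 0 0 0 0 -1"
}}

```text
time: 17.32
position: [0.6149, 0.0889, 0.2428]
tool_rot: [2.242, 2.2, -0.002]
ft_force: [-0.2, -0.3, -1.2]
grip_width: 0.319
```

```bash
python3 -c "
from meas import *
plan(.615,.0887,.0578,-1.15)
im=shot('side')
c=im['pixels'][225:285,325:385];cv2.imwrite('pics/s9d.png',cv2.resize(c,None,fx=10,fy=10,interpolation=cv2.INTER_NEAREST))
"
```

```text
t 17.32 pos [0.6149 0.0889 0.2428] grasp [0.6148 0.0887 0.0788] F [-0.2 -0.3 -1.2] grip 0.319
[[0.019, 1.0, -0.0], [1.0, -0.019, -0.001], [-0.001, -0.0, -1.0]] q [-0.388  0.389  0.247  1.713 -0.106  1.053 -0.126]
turn(tool) [-0.     0.001  0.001] shift cm now-axes [-0.02  0.01  0.3 ] after-turn [-0.02  0.01  0.3 ]
```

View pics/s9d.png

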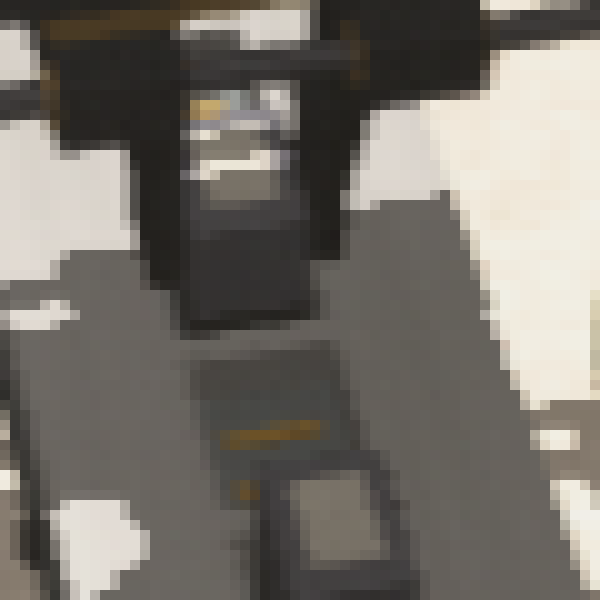

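Well inside the bay. I'll lower it 3 mm, release and retreat.

Request:
{"fn": "play_rows", "kwargs": {
  "targets": "0 0 0.3 0 0 0 -1;0 0 0 0 0 0 -1;0 0 0.05 0 0 0 -0.1;0 0 0 0 0 0 0;0 0 0 0 0 0 0.3;0 0 0 0 0 0 0.3;0 0 -1.5 0 0 0 0.3;0 0 -4 0 0 0 1;0 0 -4 0 0 0 1;0 0 -3 0 0 0 1;0 0 0 0 0 0 1"
}}

```text
time: 18.75
position: [0.6154, 0.0887, 0.3735]
tool_rot: [2.241, 2.197, 0.005]
ft_force: [-0.0, -0.2, -0.8]
grip_width: 0.972
```

```bash
python3 -c "
from meas import *
plan(.461,.367,.14,85)
im=shot('side','s10.png');t=shot('top','t10.png')
for o in topface(im,.080,30,3000,(.5,.7),(-.1,.35)):print(o)
for i in(im,t):
  for o in topface(i,.105,10,9000,(.3,.6),(.3,.5),.005):print('st',o)
cv2.imwrite('pics/s10c.png',cv2.resize(im['pixels'][150:330,220:460],(800,600),interpolation=cv2.INTER_CUBIC))
cv2.imwrite('pics/st.png',np.hstack([cv2.resize(i['pixels'][v-30:v+30,u-30:u+30],(390,390),interpolation=cv2.INTER_NEAREST) for i,u,v in((im,268,185),(t,188,286))])*1)"
```

```text
t 18.75 pos [0.6154 0.0887 0.3735] grasp [0.6162 0.0887 0.2095] F [-0.  -0.2 -0.8] grip 0.972
[[0.02, 1.0, 0.005], [1.0, -0.02, -0.0], [-0.0, 0.005, -1.0]] q [-0.403  0.276  0.263  1.581 -0.073  1.289 -0.15 ]
turn(tool) [ 0.004  0.004 -1.503] shift cm now-axes [ 27.52 -16.01   5.06] after-turn [17.81 26.38  5.15]
([615.4, 87.9, 43.5, 28.7], 86.6, 'px', (347, 242), 169, 'sat', 5)
([612.2, -16.6, 42.7, 28.6], 89.2, 'px', (357, 277), 206, 'sat', 4)
st ([463.4, 364.7, 27.9, 19.5], -82.7, 'px', (266, 170), 46, 'sat', 5)
st ([459.6, 368.1, 21.2, 20.7], -77.0, 'px', (182, 284), 71, 'sat', 2)
```

View pics/s10c.png

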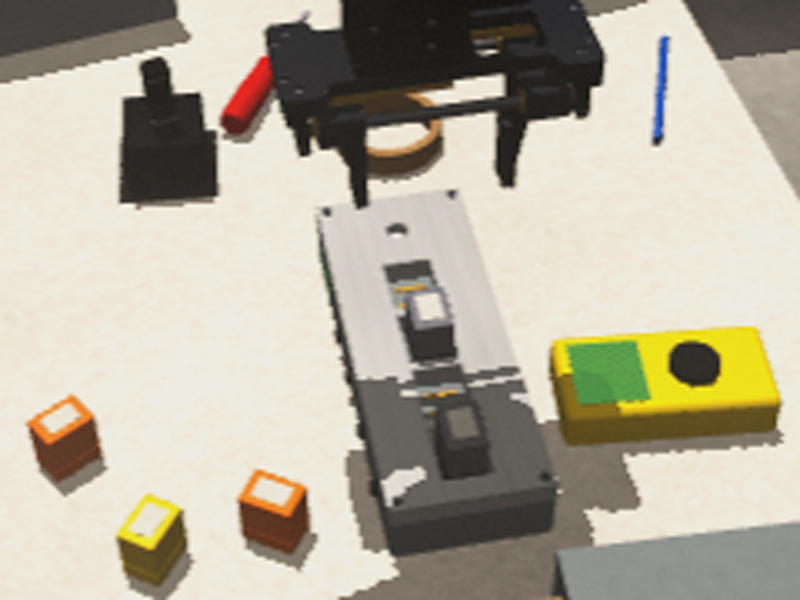

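View pics/st.png

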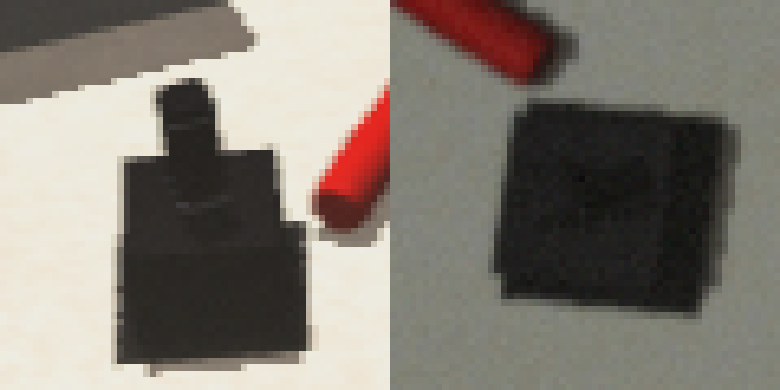

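```bash
python3 -c "
from meas import *
im=shot('side')
K=im['intrinsics']
def pr(X):
    c=np.array(im['R'])@X+im['t'];x=c[:2]/c[2];x=x*(1+im['k1']*(x@x));return x*K[0,0]+[K[0,2],K[1,2]]
for a in(-8,-4,0,4,8,12):
  d=np.array([np.cos(np.radians(a)),np.sin(np.radians(a)),0])*.01
  for c,z in((.3565,.05),(.3565,.105)):
    p=pr(np.array([.4615,c,z])-d);q=pr(np.array([.4615,c,z])+d)
    print(a,z,np.round(p,1),np.round(q,1),round(np.degrees(np.arctan2(*(q-p)[::-1])),1))
c=im['pixels'][160:195,250:290].astype(float);c=np.clip(c*3,0,255).astype(np.uint8)
cv2.imwrite('pics/sty2.png',cv2.resize(c,None,fx=16,fy=16,interpolation=cv2.INTER_NEAREST))
"
```

```text
-8 0.05 [264.7 189. ] [272.2 188.6] -3.2
-8 0.105 [262.2 172.5] [270. 172.] -3.1
-4 0.05 [264.7 189.2] [272.2 188.5] -5.7
-4 0.105 [262.2 172.6] [270.  171.9] -5.5
0 0.05 [264.7 189.4] [272.2 188.3] -8.2
0 0.105 [262.2 172.8] [270.  171.7] -8.0
4 0.05 [264.7 189.5] [272.2 188.1] -10.7
4 0.105 [262.3 173. ] [269.9 171.6] -10.4
8 0.05 [264.8 189.7] [272.1 188. ] -13.3
8 0.105 [262.3 173.1] [269.9 171.4] -12.8
12 0.05 [264.8 189.8] [272.  187.8] -15.9
12 0.105 [262.4 173.3] [269.8 171.2] -15.3
```

View pics/sty2.png

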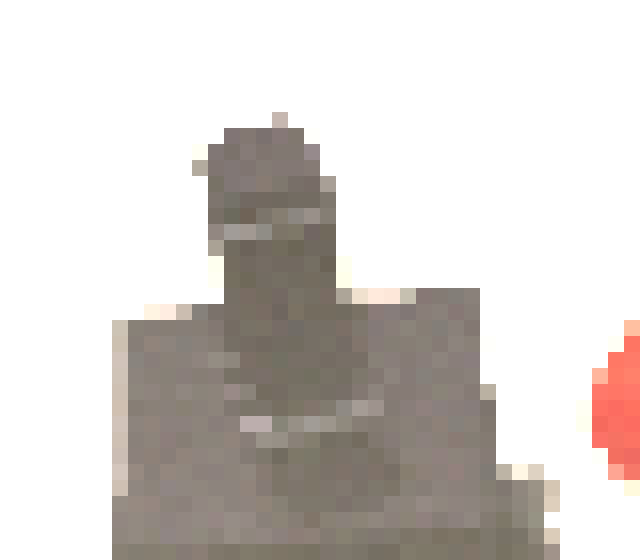

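```bash
python3 -c "
from meas import *
plan(.4615,.3665,.14,6)"
```

```text
t 18.9 pos [0.6142 0.0888 0.3688] grasp [0.6138 0.0885 0.2048] F [-0.3 -0.7  0.6] grip 0.995
[[0.019, 1.0, -0.003], [1.0, -0.019, -0.002], [-0.002, -0.002, -1.0]] q [-0.403  0.28   0.262  1.587 -0.073  1.288 -0.149]
turn(tool) [-0.003  0.002 -0.124] shift cm now-axes [ 27.48 -15.8    4.66] after-turn [ 29.22 -12.29   4.68]
```

Request:
{"fn": "play_rows", "kwargs": {
  "targets": "0 0 0 0 0 -0.124 1;4.2 -1.75 0 0 0 0 1;4.2 -1.75 0 0 0 0 1;4.2 -1.75 0 0 0 0 1;4.2 -1.75 0 0 0 0 1;4.2 -1.75 0 0 0 0 1;4.2 -1.75 0 0 0 0 1;4.2 -1.75 0 0 0 0 1;0 0 0 0 0 0 1",
  "newtons": 30
}}

```text
time: 20.02
position: [0.4522, 0.3742, 0.3517]
tool_rot: [-2.094, -2.33, 0.046]
ft_force: [0.4, -0.6, 0.2]
grip_width: 0.999
```

```bash
python3 -c "
from meas import *
plan(.4615,.3665,.12,6)"
```

```text
t 20.02 pos [0.4522 0.3742 0.3517] grasp [0.4479 0.3716 0.1878] F [ 0.4 -0.6  0.2] grip 0.999
[[-0.107, 0.994, -0.026], [0.994, 0.106, -0.016], [-0.013, -0.028, -1.0]] q [-0.771  0.23   0.042  1.673 -0.016  1.27  -0.618]
turn(tool) [-0.028  0.013  0.002] shift cm now-axes [-0.8   0.98  4.96] after-turn [-0.86  0.84  4.97]
```

Request:
{"fn": "play_rows", "kwargs": {
  "targets": "-0.85 0.85 1 -0.028 0.013 0 1;0 0 1.5 0 0 0 1;0 0 1.5 0 0 0 1;0 0 0 0 0 0 1"
}}

```text
time: 20.52
position: [0.4611, 0.3639, 0.305]
tool_rot: [2.102, 2.335, -0.014]
ft_force: [-0.2, -0.1, -0.6]
grip_width: 1.004
```

```bash
python3 -c "
from meas import *
plan(.4615,.3665,.12,6)
im=shot('side');t=shot('top')
cv2.imwrite('pics/s11.png',np.hstack([cv2.resize(im['pixels'][120:230,210:330],(480,440),interpolation=cv2.INTER_CUBIC)]))"
```

```text
t 20.52 pos [0.4611 0.3639 0.305 ] grasp [0.4602 0.3628 0.141 ] F [-0.2 -0.1 -0.6] grip 1.004
[[-0.105, 0.994, -0.006], [0.994, 0.105, -0.007], [-0.006, -0.006, -1.0]] q [-0.757  0.259  0.05   1.734 -0.012  1.157 -0.598]
turn(tool) [-0.006  0.006  0.   ] shift cm now-axes [0.26 0.07 0.29] after-turn [0.26 0.07 0.3 ]
```

View pics/s11.png

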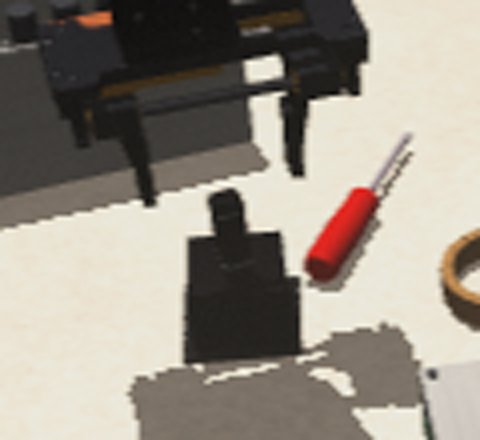

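Request:
{"fn": "play_rows", "kwargs": {
  "targets": "0.25 0.07 1.5 -0.006 0.006 0 1;0 0 1.5 0 0 0 1;0 0 1.5 0 0 0 1;0 0 0 0 0 0 1"
}}

```text
time: 21.12
position: [0.462, 0.3676, 0.2591]
tool_rot: [2.101, 2.336, 0.006]
ft_force: [-0.5, -0.7, 0.2]
grip_width: 1.003
```

```bash
python3 -c "
from meas import *
plan(.4615,.3665,.064,6)"
```

```text
t 21.12 pos [0.462  0.3676 0.2591] grasp [0.4624 0.3681 0.0951] F [-0.5 -0.7  0.2] grip 1.003
[[-0.105, 0.994, 0.003], [0.994, 0.105, 0.003], [0.003, 0.003, -1.0]] q [-0.757  0.305  0.047  1.775 -0.017  1.057 -0.598]
turn(tool) [ 0.003 -0.003  0.001] shift cm now-axes [-0.1  -0.06  1.31] after-turn [-0.1  -0.06  1.31]
```

Request:
{"fn": "play_rows", "kwargs": {
  "targets": "-0.1 -0.06 0.7 0.003 -0.003 0 1;0 0 0.5 0 0 0 1;0 0 0 0 0 0 1"
}}

```text
time: 21.5
position: [0.4617, 0.3666, 0.2467]
tool_rot: [2.101, 2.335, 0.001]
ft_force: [0.3, 0.1, -0.1]
grip_width: 0.999
```

```bash
python3 -c "
from meas import *
plan(.4615,.3665,.064,6)"
```

```text
t 21.5 pos [0.4617 0.3666 0.2467] grasp [0.4618 0.3666 0.0827] F [ 0.3  0.1 -0.1] grip 0.999
[[-0.105, 0.994, 0.001], [0.994, 0.105, 0.0], [-0.0, 0.001, -1.0]] q [-0.756  0.319  0.047  1.786 -0.017  1.037 -0.598]
turn(tool) [0.001 0.    0.001] shift cm now-axes [-0.01 -0.02  0.07] after-turn [-0.01 -0.02  0.07]
```

Request:
{"fn": "play_rows", "kwargs": {
  "targets": "0 0 0.07 0 0 0 0.2;0 0 0 0 0 0 -0.2;0 0 0 0 0 0 -0.5;0 0 0 0 0 0 -1;0 0 0 0 0 0 -1;0 0 0 0 0 0 -1;0 0 0 0 0 0 -1;0 0 0 0 0 0 -1;0 0 0 0 0 0 -1;0 0 0 0 0 0 -1;0 0 0 0 0 0 -1"
}}

```text
time: 22.88
position: [0.4621, 0.3669, 0.2471]
tool_rot: [2.101, 2.335, 0.004]
ft_force: [-0.4, 0.5, -0.1]
grip_width: 0.227
```

```bash
python3 -c "
from meas import *
plan(.4615,.3665,.14,6)
im=shot('side')
cv2.imwrite('pics/s12.png',cv2.resize(im['pixels'][120:230,210:330],(480,440),interpolation=cv2.INTER_CUBIC))"
```

```text
t 22.88 pos [0.4621 0.3669 0.2471] grasp [0.4624 0.3672 0.0831] F [-0.4  0.5 -0.1] grip 0.227
[[-0.105, 0.994, 0.002], [0.994, 0.105, 0.001], [0.001, 0.002, -1.0]] q [-0.756  0.318  0.047  1.785 -0.017  1.036 -0.598]
turn(tool) [ 0.002 -0.001  0.001] shift cm now-axes [-0.03 -0.04 -7.49] after-turn [-0.04 -0.06 -7.49]
```

View pics/s12.png

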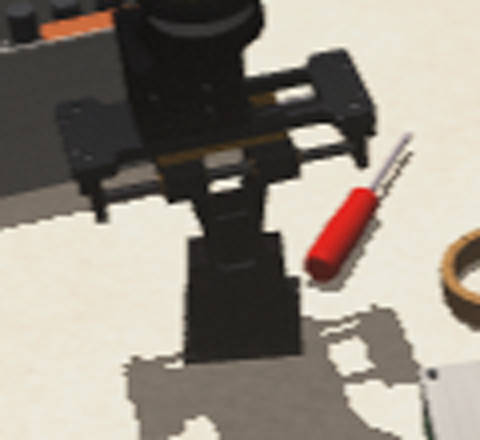

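Request:
{"fn": "play_rows", "kwargs": {
  "targets": "0 0 0 0 0 0 -1;0 0 0 0 0 0 -1;0 0 -1 0 0 0 -1;0 0 -2 0 0 0 -1;0 0 -3 0 0 0 -1;0 0 -3 0 0 0 -1;0 0 -2 0 0 0 -1;0 0 0 0 0 0 -1"
}}

```text
time: 23.92
position: [0.4618, 0.3666, 0.363]
tool_rot: [2.101, 2.335, 0.005]
ft_force: [0.1, 0.4, -1.0]
grip_width: 0.23
```

```bash
python3 -c "
from meas import *
s,R=st()
plan(.615,.1985,.085+.057,-1.15)
im=shot('side')
cv2.imwrite('pics/s13.png',cv2.resize(im['pixels'][80:230,210:330],(480,600),interpolation=cv2.INTER_CUBIC))
"
```

```text
t 23.93 pos [0.4618 0.3666 0.363 ] grasp [0.4622 0.3669 0.199 ] F [ 0.1  0.4 -1. ] grip 0.23
[[-0.105, 0.994, 0.003], [0.994, 0.105, 0.002], [0.002, 0.003, -1.0]] q [-0.76   0.214  0.051  1.668 -0.011  1.256 -0.602]
t 23.93 pos [0.4618 0.3666 0.363 ] grasp [0.4622 0.3669 0.199 ] F [ 0.1  0.4 -1. ] grip 0.23
[[-0.105, 0.994, 0.003], [0.994, 0.105, 0.002], [0.002, 0.003, -1.0]] q [-0.76   0.214  0.051  1.668 -0.011  1.256 -0.602]
turn(tool) [ 0.003 -0.002  0.126] shift cm now-axes [-18.34  13.46   3.91] after-turn [-16.5   15.66   3.9 ]
```

View pics/s13.png

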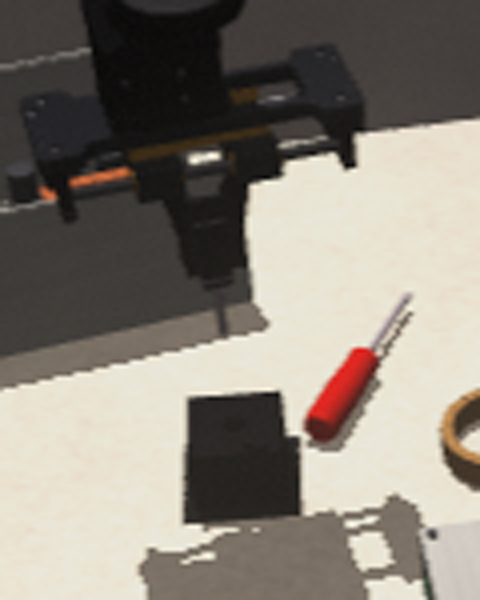

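```bash
python3 -c "
from meas import *
im=shot('side')
print(onz(im,266.2,163.9,.124),onz(im,268.75,185.75,.05))
print(onz(im,339.2,219.3,.052))
plan(.615,.1985,.085+.057,6)
c=im['pixels'][145:200,245:300];cv2.imwrite('pics/s14.png',cv2.resize(np.clip(c.astype(float)*1.6,0,255).astype(np.uint8),None,fx=10,fy=10,interpolation=cv2.INTER_NEAREST))
"
```

```text
[0.46493455 0.36603907 0.124     ] [0.46374565 0.36913203 0.05      ]
[0.61868833 0.19778324 0.052     ]
t 24.02 pos [0.4613 0.3662 0.3606] grasp [0.4613 0.3661 0.1966] F [-0.3  0.6 -1.1] grip 0.233
[[-0.105, 0.994, -0.0], [0.994, 0.105, -0.001], [-0.001, -0.0, -1.0]] q [-0.76   0.216  0.051  1.671 -0.011  1.255 -0.602]
turn(tool) [-0.     0.001  0.001] shift cm now-axes [-18.29  13.52   3.67] after-turn [-18.28  13.54   3.66]
```

View pics/s14.png

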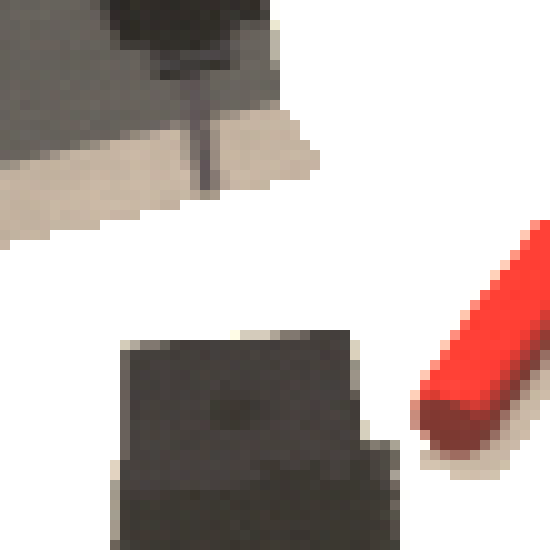

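Request:
{"fn": "play_rows", "kwargs": {
  "targets": "-3.65 2.7 0 0 0 0 -1;-3.65 2.7 0 0 0 0 -1;-3.65 2.7 0 0 0 0 -1;-3.65 2.7 0 0 0 0 -1;-3.65 2.7 0 0 0 0 -1;0 0 0 0 0 0 -1"
}}

```text
time: 24.78
position: [0.6166, 0.1944, 0.3502]
tool_rot: [-2.094, -2.336, 0.023]
ft_force: [-0.0, 0.5, -0.2]
grip_width: 0.229
```

```bash
python3 -c "
from meas import *
plan(.616,.1982,.070+.057,6)"
```

```text
t 24.77 pos [0.6166 0.1944 0.3502] grasp [0.6145 0.1931 0.1862] F [-0.   0.5 -0.2] grip 0.229
[[-0.109, 0.994, -0.013], [0.994, 0.109, -0.008], [-0.007, -0.014, -1.0]] q [-0.493  0.348  0.184  1.532 -0.062  1.282 -0.192]
turn(tool) [-0.014  0.007  0.005] shift cm now-axes [0.41 0.04 4.12] after-turn [ 0.38 -0.02  4.12]
```

Request:
{"fn": "play_rows", "kwargs": {
  "targets": "0.4 0 1.4 -0.014 0.007 0.005 -1;0 0 1.4 0 0 0 -1;0 0 1 0 0 0 -1;0 0 0 0 0 0 -1;0 0 0 0 0 0 -1"
}}

```text
time: 25.4
position: [0.6137, 0.2006, 0.3065]
tool_rot: [-2.096, -2.333, 0.008]
ft_force: [0.0, -0.2, -1.2]
grip_width: 0.232
```

```bash
python3 -c "
from meas import *
plan(.616,.1982,.060+.057,6)
im=shot('side')
c=im['pixels'][190:245,310:365];cv2.imwrite('pics/s15.png',cv2.resize(c,None,fx=10,fy=10,interpolation=cv2.INTER_NEAREST))
"
```

```text
t 25.4 pos [0.6137 0.2006 0.3065] grasp [0.6125 0.2006 0.1426] F [ 0.  -0.2 -1.2] grip 0.232
[[-0.107, 0.994, -0.007], [0.994, 0.107, -0.0], [0.001, -0.007, -1.0]] q [-0.496  0.375  0.176  1.587 -0.071  1.193 -0.198]
turn(tool) [-0.007 -0.001  0.003] shift cm now-axes [-0.27  0.21  0.75] after-turn [-0.27  0.21  0.75]
```

View pics/s15.png

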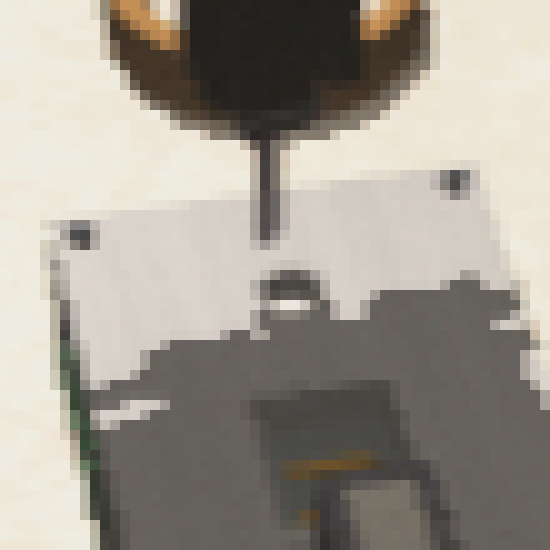

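```bash
python3 -c "
from meas import *
im=shot('side')
print(onz(im,336.4,213.7,.0674),onz(im,339.1,219.1,.052))
plan(.616,.1982,.055+.057,6)"
```

```text
[0.61287861 0.20276161 0.0674    ] [0.61860148 0.1985404  0.052     ]
t 25.5 pos [0.6137 0.2006 0.3068] grasp [0.6126 0.2006 0.1428] F [ 0.7  0.4 -0.1] grip 0.227
[[-0.107, 0.994, -0.007], [0.994, 0.107, -0.0], [0.001, -0.007, -1.0]] q [-0.496  0.374  0.176  1.587 -0.071  1.193 -0.198]
turn(tool) [-0.007 -0.001  0.002] shift cm now-axes [-0.26  0.21  1.27] after-turn [-0.26  0.2   1.28]
```

Request:
{"fn": "play_rows", "kwargs": {
  "targets": "-0.45 0.35 0.3 -0.007 0 0 -1;0 0 0.3 0 0 0 -1;0 0 0 0 0 0 -1;0 0 0 0 0 0 -1"
}}

```text
time: 26.0
position: [0.6184, 0.1959, 0.3015]
tool_rot: [2.099, 2.336, 0.004]
ft_force: [-0.2, 0.6, 0.3]
grip_width: 0.223
```

```bash
python3 -c "
from meas import *
plan(.6177,.1965,.055+.057,6)
im=shot('side')
c=im['pixels'][190:245,310:365];cv2.imwrite('pics/s16.png',cv2.resize(c,None,fx=10,fy=10,interpolation=cv2.INTER_NEAREST))
"
```

```text
t 26.0 pos [0.6184 0.1959 0.3015] grasp [0.6188 0.1961 0.1375] F [-0.2  0.6  0.3] grip 0.223
[[-0.106, 0.994, 0.003], [0.994, 0.106, 0.001], [0.001, 0.003, -1.0]] q [-0.489  0.381  0.179  1.589 -0.072  1.175 -0.189]
turn(tool) [ 0.003 -0.001  0.002] shift cm now-axes [ 0.07 -0.07  0.75] after-turn [ 0.07 -0.07  0.75]
```

View pics/s16.png

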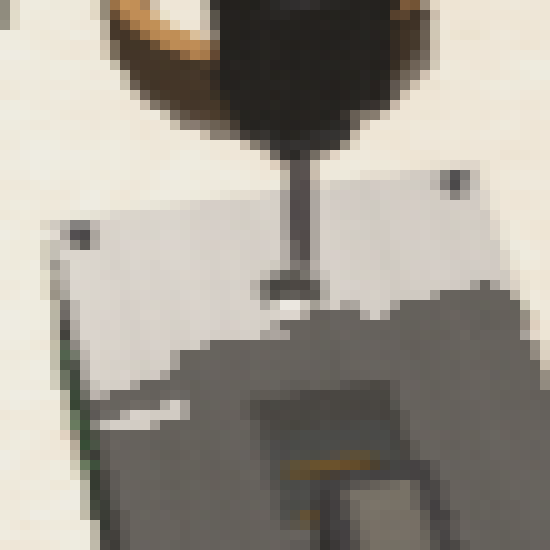

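```bash
python3 -c "
from meas import *
im=shot('side')
print(onz(im,339.6,216.7,.0624),onz(im,338.9,219.1,.052))
plan(.6170,.1965,.055+.057,6)"
```

```text
[0.61932456 0.19578258 0.0624    ] [0.61812136 0.19864914 0.052     ]
t 26.1 pos [0.6184 0.196  0.3014] grasp [0.6188 0.1962 0.1374] F [-0.5  1.2  0.5] grip 0.229
[[-0.106, 0.994, 0.002], [0.994, 0.106, 0.001], [0.001, 0.003, -1.0]] q [-0.489  0.381  0.179  1.589 -0.072  1.175 -0.189]
turn(tool) [ 0.003 -0.001  0.002] shift cm now-axes [ 0.07 -0.13  0.74] after-turn [ 0.07 -0.13  0.74]
```

Request:
{"fn": "play_rows", "kwargs": {
  "targets": "0.2 -0.1 0.2 0.003 0 0 -1;0 0 0.4 0 0 0 -1;0 0 0 0 0 0 -1;0 0 0 0 0 0 -1"
}}

```text
time: 26.6
position: [0.6169, 0.1983, 0.2949]
tool_rot: [-2.098, -2.336, -0.0]
ft_force: [-1.0, 0.2, 0.4]
grip_width: 0.229
```

```bash
python3 -c "
from meas import *
plan(.6172,.1978,.039+.057,6)
im=shot('side')
c=im['pixels'][190:245,310:365];cv2.imwrite('pics/s17.png',cv2.resize(c,None,fx=10,fy=10,interpolation=cv2.INTER_NEAREST))
"
```

```text
t 26.6 pos [0.6169 0.1983 0.2949] grasp [0.6167 0.1985 0.1309] F [-1.   0.2  0.4] grip 0.229
[[-0.107, 0.994, -0.001], [0.994, 0.107, 0.001], [0.001, -0.001, -1.0]] q [-0.492  0.387  0.177  1.595 -0.074  1.167 -0.191]
turn(tool) [-0.001 -0.001  0.002] shift cm now-axes [-0.06  0.03  1.69] after-turn [-0.05  0.02  1.69]
```

View pics/s17.png

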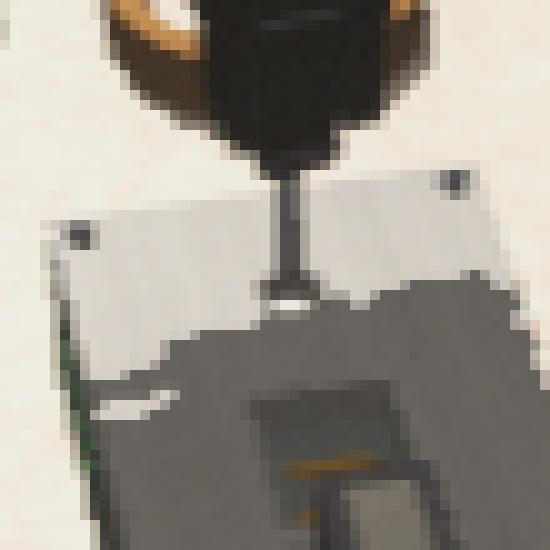

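Request:
{"fn": "play_rows", "kwargs": {
  "targets": "0 0 0.5 0 0 0 -1;0 0 0 0 0 0 -1;0 0 0.4 0 0 0 -1;0 0 0 0 0 0 -1"
}}

```text
time: 27.15
position: [0.6169, 0.1982, 0.2851]
tool_rot: [-2.099, -2.336, 0.0]
ft_force: [-0.6, 0.3, -0.6]
grip_width: 0.229
```

```bash
python3 -c "
from meas import *
plan(.6172,.1978,.039+.057,6)
im=shot('side')
c=im['pixels'][190:245,310:365];cv2.imwrite('pics/s18.png',cv2.resize(c,None,fx=10,fy=10,interpolation=cv2.INTER_NEAREST))
"
```

```text
t 27.15 pos [0.6169 0.1982 0.2851] grasp [0.6167 0.1983 0.1211] F [-0.6  0.3 -0.6] grip 0.229
[[-0.107, 0.994, -0.001], [0.994, 0.107, 0.001], [0.001, -0.001, -1.0]] q [-0.491  0.395  0.176  1.605 -0.075  1.149 -0.19 ]
turn(tool) [-0.001 -0.001  0.002] shift cm now-axes [-0.04  0.03  0.71] after-turn [-0.04  0.03  0.71]
```

View pics/s18.png

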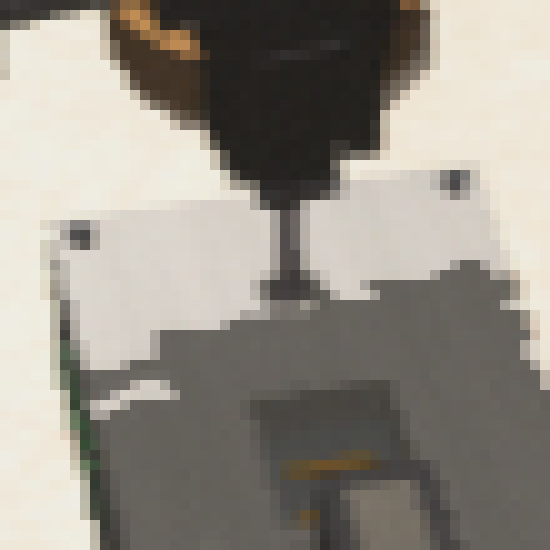

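Request:
{"fn": "play_rows", "kwargs": {
  "targets": "0 0 0.3 0 0 0 -1;0 0 0.3 0 0 0 -1;0 0 0 0 0 0 -1",
  "newtons": 40
}}

```text
time: 27.58
position: [0.6173, 0.1982, 0.2801]
tool_rot: [-2.099, -2.336, -0.002]
ft_force: [-1.1, 0.5, 2.7]
grip_width: 0.223
```

Request:
{"fn": "play_rows", "kwargs": {
  "targets": "0 0 0.15 0 0 0 -1;0 0 0.1 0 0 0 -1"
}}

```text
time: 27.82
position: [0.6173, 0.1982, 0.2782]
tool_rot: [-2.099, -2.336, -0.002]
ft_force: [-1.4, -1.2, 3.8]
grip_width: 0.228
```

Request:
{"fn": "play_rows", "kwargs": {
  "targets": "0 0 0.12 0 0 0 -1;0 0 0.1 0 0 0 -1"
}}

```text
time: 28.08
position: [0.6173, 0.1982, 0.2776]
tool_rot: [-2.099, -2.336, -0.003]
ft_force: [-3.0, -0.4, 7.9]
grip_width: 0.225
```

Request:
{"fn": "play_rows", "kwargs": {
  "targets": "0 0 0.08 0 0 0 -1"
}}

```text
time: 28.2
position: [0.6173, 0.1981, 0.2777]
tool_rot: [-2.099, -2.336, -0.003]
ft_force: [-3.1, -0.8, 5.6]
grip_width: 0.227
```

It has bottomed out: z has stopped and force is above the spring's 4 N. I'll hold for over 2 s.

Request:
{"fn": "play_rows", "kwargs": {
  "targets": "0 0 0.1 0 0 0 -1;0 0 0.1 0 0 0 -1;0 0 0.1 0 0 0 -1;0 0 0.1 0 0 0 -1;0 0 0.1 0 0 0 -1;0 0 0.1 0 0 0 -1;0 0 0.1 0 0 0 -1;0 0 0.1 0 0 0 -1;0 0 0.1 0 0 0 -1;0 0 0.1 0 0 0 -1;0 0 0.1 0 0 0 -1;0 0 0.1 0 0 0 -1"
}}

```text
time: 29.7
position: [0.617, 0.1975, 0.2777]
tool_rot: [-2.099, -2.335, -0.007]
ft_force: [-3.9, -1.1, 7.3]
grip_width: 0.225
```

Request:
{"fn": "play_rows", "kwargs": {
  "targets": "0 0 0.1 0 0 0 -1;0 0 0.1 0 0 0 -1;0 0 0.1 0 0 0 -1;0 0 0.1 0 0 0 -1;0 0 0.1 0 0 0 -1;0 0 0.1 0 0 0 -1;0 0 0.1 0 0 0 -1;0 0 0.1 0 0 0 -1;0 0 0.1 0 0 0 -1;0 0 0.1 0 0 0 -1;0 0 0.1 0 0 0 -1;0 0 0.1 0 0 0 -1"
}}

```text
time: 31.2
position: [0.6168, 0.1969, 0.2776]
tool_rot: [-2.099, -2.334, -0.011]
ft_force: [-2.4, -0.2, 7.1]
grip_width: 0.226
```

```bash
python3 -c "
from meas import *
st()
im=shot('side')
for o in topface(im,.080,30,3000,(.5,.7),(-.1,.35)):print(o)
c=im['pixels'][160:300,290:430];cv2.imwrite('pics/s19.png',cv2.resize(c,None,fx=4,fy=4,interpolation=cv2.INTER_NEAREST))
"
```

```text
t 31.2 pos [0.6168 0.1969 0.2776] grasp [0.6173 0.1981 0.1136] F [-2.4 -0.2  7.1] grip 0.226
[[-0.106, 0.994, 0.003], [0.994, 0.106, 0.007], [0.007, 0.003, -1.0]] q [-0.487  0.399  0.175  1.615 -0.081  1.129 -0.185]
([614.8, 88.2, 42.5, 28.7], 90.0, 'px', (347, 242), 167, 'sat', 4)
([612.3, -16.7, 42.6, 28.5], 88.1, 'px', (357, 277), 204, 'sat', 5)
```

View pics/s19.png

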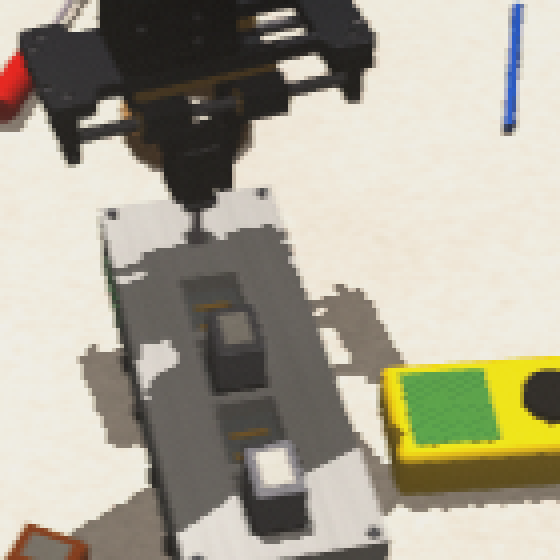

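Request:
{"fn": "play_rows", "kwargs": {
  "targets": "0 0 -0.5 0.003 -0.007 0 -1;0 0 -2 0 0 0 -1;0 0 -3 0 0 0 -1;0 0 -3 0 0 0 -1;0 0 0 0 0 0 -1"
}}

```text
time: 31.88
position: [0.6171, 0.197, 0.3673]
tool_rot: [2.099, 2.335, 0.002]
ft_force: [0.2, 0.4, -0.8]
grip_width: 0.224
```

```bash
python3 -c "
from meas import *
plan(.462,.3668,.11+.057,6)"
```

```text
t 31.88 pos [0.6171 0.197  0.3673] grasp [0.6174 0.1969 0.2033] F [ 0.2  0.4 -0.8] grip 0.224
[[-0.106, 0.994, 0.002], [0.994, 0.106, -0.0], [-0.001, 0.002, -1.0]] q [-0.496  0.333  0.184  1.517 -0.061  1.296 -0.199]
turn(tool) [0.002 0.001 0.001] shift cm now-axes [ 18.53 -13.63   1.79] after-turn [ 18.51 -13.65   1.83]
```

Request:
{"fn": "play_rows", "kwargs": {
  "targets": "3.7 -2.7 0 0 0 0 -1;3.7 -2.7 0 0 0 0 -1;3.7 -2.7 0 0 0 0 -1;3.7 -2.7 0 0 0 0 -1;3.7 -2.7 0 0 0 0 -1;0 0 0 0 0 0 -1"
}}

```text
time: 32.62
position: [0.4582, 0.3699, 0.3622]
tool_rot: [2.102, 2.331, -0.008]
ft_force: [-0.6, 0.2, -0.3]
grip_width: 0.227
```

```bash
python3 -c "
from meas import *
plan(.462,.3668,.08+.057,6)"
```

```text
t 32.62 pos [0.4582 0.3699 0.3622] grasp [0.4579 0.369  0.1982] F [-0.6  0.2 -0.3] grip 0.227
[[-0.103, 0.995, -0.002], [0.995, 0.103, -0.005], [-0.005, -0.002, -1.0]] q [-0.772  0.216  0.054  1.668 -0.009  1.263 -0.613]
turn(tool) [-0.002  0.005 -0.001] shift cm now-axes [-0.32  0.35  4.32] after-turn [-0.35  0.34  4.32]
```

Request:
{"fn": "play_rows", "kwargs": {
  "targets": "-0.35 0.35 1.2 -0.002 0.005 0 -1;0 0 1.2 0 0 0 -1;0 0 1.2 0 0 0 -1;0 0 0 0 0 0 -1;0 0 0 0 0 0 -1"
}}

```text
time: 33.25
position: [0.4648, 0.3623, 0.321]
tool_rot: [2.11, 2.325, -0.008]
ft_force: [-1.0, 0.5, -0.8]
grip_width: 0.229
```

```bash
python3 -c "
from meas import *
plan(.462,.3668,.060+.057,6)
im=shot('side')
c=im['pixels'][145:205,240:300];cv2.imwrite('pics/s20.png',cv2.resize(np.clip(c.astype(float)*1.8,0,255).astype(np.uint8),None,fx=10,fy=10,interpolation=cv2.INTER_NEAREST))
"
```

```text
t 33.25 pos [0.4648 0.3623 0.321 ] grasp [0.4644 0.3615 0.157 ] F [-1.   0.5 -0.8] grip 0.229
[[-0.097, 0.995, -0.002], [0.995, 0.097, -0.005], [-0.004, -0.002, -1.0]] q [-0.76   0.248  0.061  1.715 -0.013  1.184 -0.599]
turn(tool) [-0.002  0.004 -0.008] shift cm now-axes [ 0.49 -0.22  2.2 ] after-turn [ 0.48 -0.23  2.2 ]
```

View pics/s20.png

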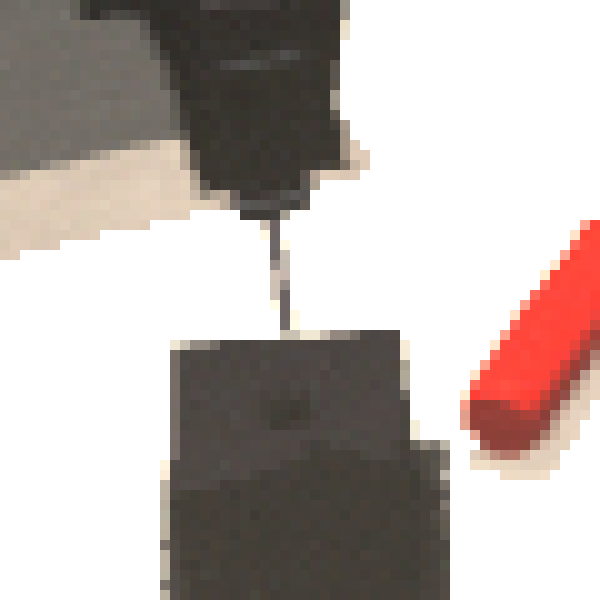

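Request:
{"fn": "play_rows", "kwargs": {
  "targets": "0.49 -0.22 0 -0.002 0.004 -0.008 -1;0 0 0 0 0 0 -1;0 0 0 0 0 0 -1"
}}

```text
time: 33.67
position: [0.4619, 0.3677, 0.3221]
tool_rot: [2.101, 2.336, 0.003]
ft_force: [-0.2, -1.2, -0.2]
grip_width: 0.226
```

```bash
python3 -c "
from meas import *
plan(.462,.3668,.060+.057,6)
im=shot('side')
c=im['pixels'][145:205,240:300];cv2.imwrite('pics/s21.png',cv2.resize(np.clip(c.astype(float)*1.8,0,255).astype(np.uint8),None,fx=10,fy=10,interpolation=cv2.INTER_NEAREST))
"
```

```text
t 33.67 pos [0.4619 0.3677 0.3221] grasp [0.4621 0.3679 0.1581] F [-0.2 -1.2 -0.2] grip 0.226
[[-0.106, 0.994, 0.001], [0.994, 0.106, 0.001], [0.001, 0.001, -1.0]] q [-0.765  0.247  0.056  1.714 -0.015  1.18  -0.6  ]
turn(tool) [ 0.001 -0.001  0.001] shift cm now-axes [-0.09 -0.01  2.31] after-turn [-0.09 -0.    2.31]
```

View pics/s21.png

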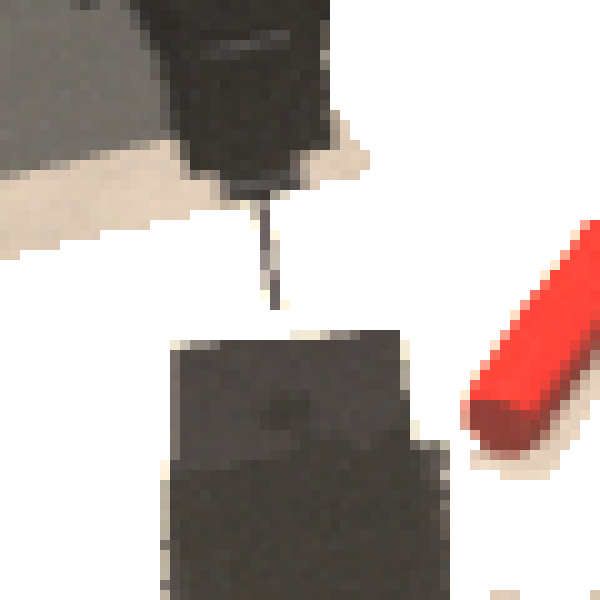

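```bash
python3 -c "
from meas import *
im=shot('side')
print(onz(im,267.3,175.6,.083),onz(im,268.3,185.4,.05))
plan(.462,.3668,.060+.057,6)"
```

```text
[0.4637036  0.37063179 0.083     ] [0.46273554 0.37087258 0.05      ]
t 33.77 pos [0.4619 0.3677 0.3221] grasp [0.4621 0.3679 0.1581] F [ 0.3 -0.8 -0.8] grip 0.23
[[-0.106, 0.994, 0.001], [0.994, 0.106, 0.001], [0.001, 0.001, -1.0]] q [-0.765  0.247  0.056  1.714 -0.015  1.18  -0.599]
turn(tool) [ 0.001 -0.001  0.001] shift cm now-axes [-0.1  -0.    2.31] after-turn [-0.09 -0.    2.31]
```

Request:
{"fn": "play_rows", "kwargs": {
  "targets": "-0.05 -0.05 0.9 0 0 0 -1;0 0 0.8 0 0 0 -1;0 0 0.6 0 0 0 -1;0 0 0 0 0 0 -1"
}}

```text
time: 34.28
position: [0.4613, 0.3668, 0.2966]
tool_rot: [-2.101, -2.336, -0.0]
ft_force: [-0.2, 0.2, -0.0]
grip_width: 0.225
```

```bash
python3 -c "
from meas import *
plan(.462,.3672,.010+.057,6)"
```

```text
t 34.27 pos [0.4613 0.3668 0.2966] grasp [0.4613 0.3668 0.1326] F [-0.2  0.2 -0. ] grip 0.225
[[-0.106, 0.994, -0.0], [0.994, 0.106, 0.0], [0.0, -0.0, -1.0]] q [-0.764  0.267  0.055  1.742 -0.016  1.133 -0.598]
turn(tool) [-0.    -0.     0.001] shift cm now-axes [0.03 0.08 4.76] after-turn [0.03 0.08 4.76]
```

Request:
{"fn": "play_rows", "kwargs": {
  "targets": "0.03 0.08 0.8 0 0 0 -1;0 0 0.8 0 0 0 -1;0 0 0.8 0 0 0 -1;0 0 0 0 0 0 -1"
}}

```text
time: 34.78
position: [0.4621, 0.3672, 0.2707]
tool_rot: [-2.101, -2.336, 0.0]
ft_force: [-0.0, -0.5, -0.9]
grip_width: 0.222
```

```bash
python3 -c "
from meas import *
plan(.462,.3670,.008+.057,6)"
```

```text
t 34.77 pos [0.4621 0.3672 0.2707] grasp [0.462  0.3672 0.1067] F [-0.  -0.5 -0.9] grip 0.222
[[-0.106, 0.994, -0.0], [0.994, 0.106, -0.0], [-0.0, -0.0, -1.0]] q [-0.763  0.294  0.054  1.764 -0.018  1.084 -0.597]
turn(tool) [-0.     0.     0.001] shift cm now-axes [-0.02 -0.01  2.37] after-turn [-0.02 -0.01  2.37]
```

Request:
{"fn": "play_rows", "kwargs": {
  "targets": "0 0 0.8 0 0 0 -1;0 0 0.8 0 0 0 -1;0 0 0.5 0 0 0 -1;0 0 0 0 0 0 -1"
}}

```text
time: 35.28
position: [0.4621, 0.3673, 0.2483]
tool_rot: [-2.101, -2.336, 0.0]
ft_force: [0.6, 0.4, -0.3]
grip_width: 0.226
```

```bash
python3 -c "
from meas import *
plan(.462,.3670,.008+.057,6)
im=shot('side')
c=im['pixels'][145:205,240:300];cv2.imwrite('pics/s22.png',cv2.resize(np.clip(c.astype(float)*2.2,0,255).astype(np.uint8),None,fx=10,fy=10,interpolation=cv2.INTER_NEAREST))"
```

```text
t 35.27 pos [0.4621 0.3673 0.2483] grasp [0.4621 0.3673 0.0843] F [ 0.6  0.4 -0.3] grip 0.226
[[-0.106, 0.994, -0.0], [0.994, 0.106, 0.0], [0.0, -0.0, -1.0]] q [-0.762  0.318  0.054  1.782 -0.02   1.041 -0.596]
turn(tool) [-0.    -0.     0.001] shift cm now-axes [-0.03 -0.02  0.13] after-turn [-0.03 -0.02  0.13]
```

View pics/s22.png

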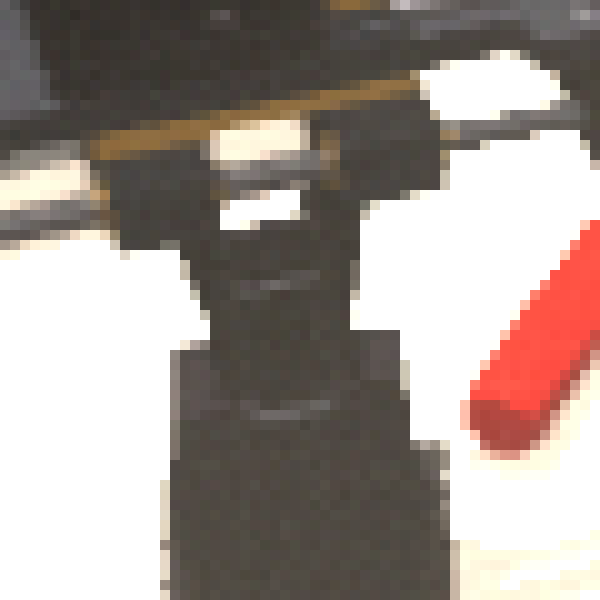

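Down within about 1 mm. I'll release and retreat up.

Request:
{"fn": "play_rows", "kwargs": {
  "targets": "0 0 0.1 0 0 0 -1;0 0 0 0 0 0 -0.3;0 0 0 0 0 0 0.1;0 0 0 0 0 0 0.5;0 0 0 0 0 0 0.5;0 0 -1 0 0 0 0.8;0 0 -3 0 0 0 1;0 0 -4 0 0 0 1;0 0 -3 0 0 0 1;0 0 0 0 0 0 1",
  "newtons": 20
}}

```text
time: 36.58
position: [0.4625, 0.3675, 0.3646]
tool_rot: [2.101, 2.335, 0.007]
ft_force: [-0.1, -0.5, 1.0]
grip_width: 0.996
```

```bash
python3 -c "
from meas import *
plan(.615,.0885,.14,-1.15)
im=shot('side');t=shot('top')
for o in topface(im,.105,10,9000,(.3,.6),(.3,.5),.005):print('st',o)
for o in topface(im,.080,30,3000,(.5,.7),(-.1,.35)):print(o)
cv2.imwrite('pics/s23.png',im['pixels'])"
```

```text
t 36.58 pos [0.4625 0.3675 0.3646] grasp [0.463  0.368  0.2006] F [-0.1 -0.5  1. ] grip 0.996
[[-0.105, 0.994, 0.003], [0.994, 0.105, 0.003], [0.003, 0.003, -1.0]] q [-0.766  0.215  0.058  1.664 -0.013  1.259 -0.6  ]
turn(tool) [ 0.003 -0.003  0.126] shift cm now-axes [-29.36  12.21   4.23] after-turn [-27.58  15.81   4.26]
st ([464.8, 365.5, 25.0, 19.7], -84.8, 'px', (266, 169), 45, 'sat', 5)
([614.9, 88.2, 42.5, 28.6], 90.0, 'px', (347, 242), 169, 'sat', 5)
([612.4, -16.4, 41.9, 28.5], 88.1, 'px', (357, 277), 203, 'sat', 5)
```

View pics/s23.png

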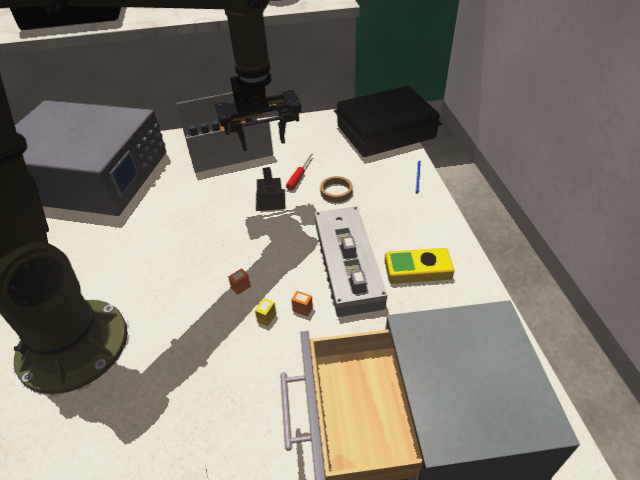

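Stylus is back in its stand at (267,180), and both relays are still in the bays at (348,243) and (358,277). Next I'll fetch the bay 2 relay.

Request:
{"fn": "play_rows", "kwargs": {
  "targets": "0 0 0 0 0 0.126 1;-4.6 2.63 0 0 0 0 1;-4.6 2.63 0 0 0 0 1;-4.6 2.63 0 0 0 0 1;-4.6 2.63 0 0 0 0 1;-4.6 2.63 0 0 0 0 1;-4.6 2.63 0 0 0 0 1;0 0 0 0 0 0 1"
}}

```text
time: 37.67
position: [0.6135, 0.0789, 0.3467]
tool_rot: [-2.239, -2.194, 0.036]
ft_force: [0.2, 0.7, -0.6]
grip_width: 1.004
```

```bash
python3 -c "
from meas import *
plan(.615,.0885,.10,-1.15)"
```

```text
t 37.67 pos [0.6135 0.0789 0.3467] grasp [0.6101 0.0771 0.1827] F [ 0.2  0.7 -0.6] grip 1.004
[[0.02, 1.0, -0.021], [1.0, -0.021, -0.011], [-0.011, -0.021, -1.0]] q [-0.399  0.298  0.275  1.61  -0.075  1.267 -0.132]
turn(tool) [-0.021  0.011 -0.   ] shift cm now-axes [1.04 0.26 6.45] after-turn [0.96 0.13 6.47]
```

Request:
{"fn": "play_rows", "kwargs": {
  "targets": "0.96 0.13 2 -0.021 0.011 0 1;0 0 2 0 0 0 1;0 0 2 0 0 0 1;0 0 0 0 0 0 1"
}}

```text
time: 38.17
position: [0.6117, 0.0907, 0.2788]
tool_rot: [-2.238, -2.195, 0.011]
ft_force: [-0.0, -0.3, 0.6]
grip_width: 0.998
```

```bash
python3 -c "
from meas import *
plan(.615,.0885,.060,-1.15)"
```

```text
t 38.17 pos [0.6117 0.0907 0.2788] grasp [0.6101 0.0906 0.1148] F [-0.  -0.3  0.6] grip 0.998
[[0.019, 1.0, -0.01], [1.0, -0.019, -0.0], [-0.001, -0.01, -1.0]] q [-0.403  0.35   0.259  1.687 -0.099  1.127 -0.134]
turn(tool) [-0.01   0.001  0.001] shift cm now-axes [-0.21  0.37  3.68] after-turn [-0.21  0.33  3.68]
```

Request:
{"fn": "play_rows", "kwargs": {
  "targets": "-0.2 0.33 1.2 -0.01 0 0 1;0 0 1 0 0 0 1;0 0 1 0 0 0 1;0 0 0 0 0 0 1"
}}

```text
time: 38.67
position: [0.615, 0.0895, 0.2452]
tool_rot: [2.241, 2.2, 0.001]
ft_force: [0.1, -0.9, 0.2]
grip_width: 0.999
```

```bash
python3 -c "
from meas import *
plan(.615,.0885,.060,-1.15)"
```

```text
t 38.67 pos [0.615  0.0895 0.2452] grasp [0.6152 0.0895 0.0812] F [ 0.1 -0.9  0.2] grip 0.999
[[0.018, 1.0, 0.001], [1.0, -0.018, -0.0], [-0.0, 0.001, -1.0]] q [-0.396  0.386  0.255  1.712 -0.109  1.056 -0.123]
turn(tool) [0.001 0.    0.002] shift cm now-axes [-0.1   0.    0.32] after-turn [-0.1   0.    0.32]
```

Request:
{"fn": "play_rows", "kwargs": {
  "targets": "-0.1 0 0.3 0 0 0 0.5;0 0 0 0 0 0 0;0 0 0 0 0 0 -1;0 0 0 0 0 0 -1;0 0 0 0 0 0 -1;0 0 0 0 0 0 -1;0 0 0 0 0 0 -1;0 0 0 0 0 0 -1;0 0 0 0 0 0 -1;0 0 0 0 0 0 -1;0 0 -1 0 0 0 -1;0 0 -2 0 0 0 -1;0 0 -4 0 0 0 -1;0 0 -4 0 0 0 -1;0 0 -4 0 0 0 -1;0 0 0 0 0 0 -1"
}}

```text
time: 40.67
position: [0.6149, 0.0879, 0.4052]
tool_rot: [2.239, 2.197, 0.012]
ft_force: [-0.4, 0.3, -1.6]
grip_width: 0.325
```

```bash
python3 -c "
from meas import *
plan(.55,-.265,.20,-4.2)"
```

```text
t 40.67 pos [0.6149 0.0879 0.4052] grasp [0.6163 0.0881 0.2412] F [-0.4  0.3 -1.6] grip 0.325
[[0.019, 1.0, 0.009], [1.0, -0.019, 0.002], [0.002, 0.009, -1.0]] q [-0.412  0.257  0.274  1.542 -0.071  1.344 -0.149]
turn(tool) [ 0.009 -0.002  0.054] shift cm now-axes [-35.41  -5.84   2.2 ] after-turn [-35.67  -3.89   2.32]
```

Request:
{"fn": "play_rows", "kwargs": {
  "targets": "-5 0 0 0.009 0 0 -1;-5 -0.7 0 0 0 0 -1;-5 -1 0 0 0 0 -1;-5 -1 0 0 0 0 -1;-5 -1 0 0 0 0 -1;-5 -1 0 0 0 0 -1;-5 -1 0 0 0 0 -1;0 0 0 0 0 0.18 -1;0 0 0 0 0 0.18 -1;0 0 0 0 0 0.18 -1;0 0 0 0 0 0.18 -1;0 0 0 0 0 0.18 -1;0 0 0 0 0 0.18 -1;0 0 0 0 0 0.18 -1;0 0 0 0 0 0.18 -1;0 0 0 0 0 0.18 -1;0 0 0 0 0 0 -1"
}}

```text
time: 42.8
position: [0.5436, -0.271, 0.4021]
tool_rot: [-3.129, 0.179, 0.015]
ft_force: [0.0, 0.4, -0.6]
grip_width: 0.32
```

```bash
python3 -c "
from meas import *
plan(.538,-.262,.18,-94.2)"
```

```text
t 42.8 pos [ 0.5436 -0.271   0.4021] grasp [ 0.5421 -0.2697  0.2382] F [ 0.   0.4 -0.6] grip 0.32
[[0.993, -0.114, -0.009], [-0.114, -0.993, 0.008], [-0.01, -0.007, -1.0]] q [-0.164  0.276  0.709  1.584 -0.185  1.361 -1.118]
turn(tool) [-0.007  0.01  -0.041] shift cm now-axes [-0.62 -0.8   4.03] after-turn [-0.62 -0.86  4.01]
```

Request:
{"fn": "play_rows", "kwargs": {
  "targets": "-0.6 -0.85 2 -0.007 0.01 -0.041 -1;0 0 2 0 0 0 -1;0 0 0 0 0 0 -1;0 0 0 0 0 0 -1"
}}

```text
time: 43.3
position: [0.538, -0.2614, 0.3622]
tool_rot: [-3.14, 0.094, -0.001]
ft_force: [-1.0, 0.4, -0.5]
grip_width: 0.32
```

```bash
python3 -c "
from meas import *
plan(.538,-.262,.118,-94.2)
im=shot('side');t=shot('top')
cv2.imwrite('pics/s24.png',im['pixels'][240:480,240:600]);cv2.imwrite('pics/t24.png',cv2.resize(t['pixels'][110:310,390:540],None,fx=3,fy=3))"
```

```text
t 43.3 pos [ 0.538  -0.2614  0.3622] grasp [ 0.5381 -0.2613  0.1982] F [-1.   0.4 -0.5] grip 0.32
[[0.998, -0.06, 0.001], [-0.06, -0.998, 0.001], [0.001, -0.001, -1.0]] q [-0.172  0.273  0.692  1.666 -0.182  1.267 -1.075]
turn(tool) [-0.001 -0.001  0.014] shift cm now-axes [0.   0.07 6.22] after-turn [0.01 0.06 6.22]
```

View pics/s24.png

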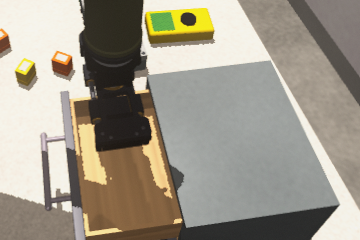

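View pics/t24.png

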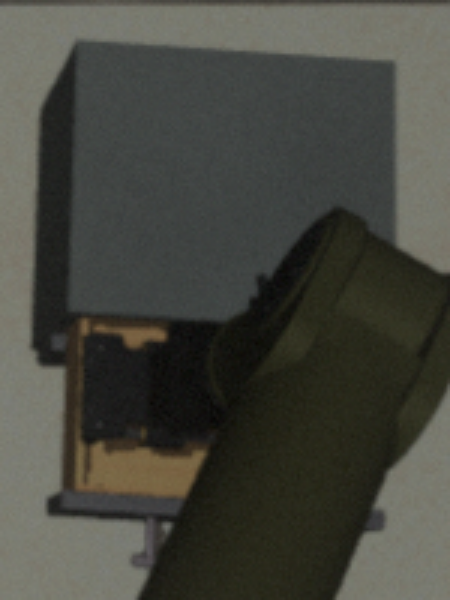

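Request:
{"fn": "play_rows", "kwargs": {
  "targets": "0 0.07 1.5 0 0 0.014 -1;0 0 1.5 0 0 0 -1;0 0 1.5 0 0 0 -1;0 0 1 0 0 0 -1;0 0 0 0 0 0 -1"
}}

```text
time: 44.02
position: [0.5379, -0.2622, 0.303]
tool_rot: [-3.139, 0.118, -0.0]
ft_force: [-0.9, -0.4, 0.4]
grip_width: 0.311
```

```bash
python3 -c "
from meas import *
plan(.538,-.262,.117,-94.2)"
```

```text
t 44.02 pos [ 0.5379 -0.2622  0.303 ] grasp [ 0.5379 -0.262   0.139 ] F [-0.9 -0.4  0.4] grip 0.311
[[0.997, -0.075, 0.0], [-0.075, -0.997, 0.001], [0.0, -0.001, -1.0]] q [-0.155  0.328  0.679  1.732 -0.223  1.16  -1.058]
turn(tool) [-0.001 -0.    -0.002] shift cm now-axes [ 0.01 -0.02  0.4 ] after-turn [ 0.01 -0.02  0.4 ]
```

Request:
{"fn": "play_rows", "kwargs": {
  "targets": "0 0 0.3 0 0 0 -1;0 0 0 0 0 0 -1"
}}

```text
time: 44.28
position: [0.5384, -0.2625, 0.301]
tool_rot: [-3.139, 0.118, -0.003]
ft_force: [-0.1, -0.4, -0.3]
grip_width: 0.321
```

Request:
{"fn": "play_rows", "kwargs": {
  "targets": "0 0 0.1 0 0 0 -1;0 0 0 0 0 0 -1"
}}

```text
time: 44.52
position: [0.5386, -0.2626, 0.3007]
tool_rot: [3.139, -0.117, 0.005]
ft_force: [0.0, -0.2, -0.8]
grip_width: 0.317
```

Request:
{"fn": "play_rows", "kwargs": {
  "targets": "0 0 0.2 0 0 0 -1;0 0 0 0 0 0 -1;0 0 0 0 0 0 -0.2;0 0 0 0 0 0 0;0 0 0 0 0 0 0.3;0 0 0 0 0 0 0.3;0 0 -1 0 0 0 0.3;0 0 -3 0 0 0 0.3;0 0 -4 0 0 0 0.3;0 0 -3 0 0 0 0.5;0 0 0 0 0 0 1"
}}

```text
time: 45.9
position: [0.5383, -0.2631, 0.4156]
tool_rot: [3.139, -0.118, 0.011]
ft_force: [-0.7, -0.3, -0.7]
grip_width: 0.792
```

```bash
python3 -c "
from meas import *
plan(.6126,-.0163,.22,-1.15)
im=shot('side','s25.png')
for o in topface(im,.137,30,3000,(.45,.62),(-.45,-.15)):print(o)
cv2.imwrite('pics/s25c.png',im['pixels'][200:480,240:600])"
```

```text
t 45.9 pos [ 0.5383 -0.2631  0.4156] grasp [ 0.5394 -0.2632  0.2516] F [-0.7 -0.3 -0.7] grip 0.792
[[0.997, -0.075, 0.007], [-0.075, -0.997, -0.001], [0.007, 0.0, -1.0]] q [-0.184  0.238  0.706  1.594 -0.159  1.361 -1.106]
turn(tool) [-0.005 -0.006  1.515] shift cm now-axes [  5.54 -25.16   1.39] after-turn [-24.82  -6.93   1.36]
([502.2, -194.2, 26.6, 8.1], -5.6, 'px', (321, 343), 57, 'sat', 43)
([543.0, -269.1, 37.9, 23.2], -3.9, 'px', (354, 376), 287, 'sat', 7)
([457.2, -252.4, 15.1, 7.3], -12.2, 'px', (301, 377), 41, 'sat', 16)
([545.4, -422.7, 155.2, 18.3], -10.8, 'px', (382, 472), 329, 'sat', 43)
```

View pics/s25c.png

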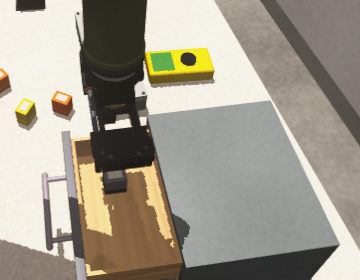

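Request:
{"fn": "play_rows", "kwargs": {
  "targets": "1.2 -5 0 0 0 0 1;1.2 -5 0 0 0 0 1;1.2 -5 0 0 0 0 1;1.2 -5 0 0 0 0 1;1.1 -5 0 0 0 0 1;0 0 0 0 0 -0.18 1;0 0 0 0 0 -0.18 1;0 0 0 0 0 -0.18 1;0 0 0 0 0 -0.18 1;0 0 0 0 0 -0.18 1;0 0 0 0 0 -0.18 1;0 0 0 0 0 -0.18 1;0 0 0 0 0 -0.18 1;0 0 0 0 0 -0.18 1;0 0 0 0 0 0 1"
}}

```text
time: 47.82
position: [0.6127, -0.0078, 0.3894]
tool_rot: [-2.185, -2.226, 0.039]
ft_force: [0.4, -0.2, -0.7]
grip_width: 1.0
```

```bash
python3 -c "
from meas import *
im=shot('side')
for o in topface(im,.080,30,3000,(.5,.7),(-.1,.35)):print(o)
plan(.6126,-.0163,.11,-1.15)"
```

```text
([612.1, -16.6, 42.3, 29.0], 88.1, 'px', (357, 277), 207, 'sat', 5)
t 47.88 pos [ 0.6127 -0.0078  0.3894] grasp [ 0.6073 -0.0082  0.2255] F [-0.4  0.3  0.3] grip 0.997
[[-0.017, 0.999, -0.033], [1.0, 0.017, -0.003], [-0.002, -0.033, -0.999]] q [-0.319  0.267  0.349  1.568 -0.089  1.356  0.057]
turn(tool) [-0.033  0.003  0.037] shift cm now-axes [-0.83  0.3   9.74] after-turn [-0.85  0.01  9.74]
```

Request:
{"fn": "play_rows", "kwargs": {
  "targets": "-0.85 0 2 -0.033 0.003 0.037 1;0 0 2.5 0 0 0 1;0 0 2.5 0 0 0 1;0 0 2.5 0 0 0 1;0 0 0 0 0 0 1"
}}

```text
time: 48.5
position: [0.6114, -0.0165, 0.2896]
tool_rot: [-2.262, -2.178, 0.003]
ft_force: [-0.3, -0.1, -0.1]
grip_width: 1.003
```

```bash
python3 -c "
from meas import *
plan(.6126,-.0163,.060,-1.15)"
```

```text
t 48.5 pos [ 0.6114 -0.0165  0.2896] grasp [ 0.611  -0.0165  0.1256] F [-0.3 -0.1 -0.1] grip 1.003
[[0.038, 0.999, -0.002], [0.999, -0.038, -0.0], [-0.0, -0.002, -1.0]] q [-0.306  0.329  0.349  1.701 -0.122  1.135  0.04 ]
turn(tool) [-0.002  0.    -0.018] shift cm now-axes [0.03 0.13 4.76] after-turn [0.02 0.12 4.76]
```

Request:
{"fn": "play_rows", "kwargs": {
  "targets": "0.02 0.12 1.5 -0.002 0 -0.018 1;0 0 1.5 0 0 0 1;0 0 1.2 0 0 0 1;0 0 0.3 0 0 0 1;0 0 0 0 0 0 1"
}}

```text
time: 49.12
position: [0.6136, -0.0163, 0.2436]
tool_rot: [2.243, 2.196, 0.003]
ft_force: [-0.9, -0.8, 0.7]
grip_width: 1.0
```

```bash
python3 -c "
from meas import *
plan(.6126,-.0163,.060,-1.15)"
```

```text
t 49.12 pos [ 0.6136 -0.0163  0.2436] grasp [ 0.6141 -0.0164  0.0796] F [-0.9 -0.8  0.7] grip 1.0
[[0.021, 1.0, 0.003], [1.0, -0.021, -0.0], [-0.0, 0.003, -1.0]] q [-0.294  0.379  0.337  1.737 -0.142  1.047  0.071]
turn(tool) [ 0.003  0.    -0.001] shift cm now-axes [ 0.   -0.1   0.16] after-turn [ 0.   -0.1   0.16]
```

Request:
{"fn": "play_rows", "kwargs": {
  "targets": "0 -0.1 0.15 0.003 0 0 0.5;0 0 0 0 0 0 0;0 0 0 0 0 0 -1;0 0 0 0 0 0 -1;0 0 0 0 0 0 -1;0 0 0 0 0 0 -1;0 0 0 0 0 0 -1;0 0 0 0 0 0 -1;0 0 0 0 0 0 -1;0 0 0 0 0 0 -1;0 0 -1 0 0 0 -1;0 0 -2 0 0 0 -1;0 0 -4 0 0 0 -1;0 0 -4 0 0 0 -1;0 0 -4 0 0 0 -1;0 0 0 0 0 0 -1"
}}

```text
time: 51.12
position: [0.6123, -0.0167, 0.4004]
tool_rot: [2.244, 2.196, 0.003]
ft_force: [-0.6, 0.3, -1.0]
grip_width: 0.317
```

```bash
python3 -c "
from meas import *
plan(.532,-.351,.20,-94.2)"
```

```text
t 51.12 pos [ 0.6123 -0.0167  0.4004] grasp [ 0.6128 -0.0167  0.2364] F [-0.6  0.3 -1. ] grip 0.317
[[0.022, 1.0, 0.003], [1.0, -0.022, -0.0], [0.0, 0.003, -1.0]] q [-0.317  0.247  0.36   1.571 -0.089  1.338  0.032]
turn(tool) [ 0.002  0.002 -1.519] shift cm now-axes [-33.6   -7.31   1.82] after-turn [  5.56 -33.93   1.84]
```

Request:
{"fn": "play_rows", "kwargs": {
  "targets": "-4.8 -1.05 0 0.003 0 0 -1;-4.8 -1.05 0 0 0 0 -1;-4.8 -1.05 0 0 0 0 -1;-4.8 -1.05 0 0 0 0 -1;-4.8 -1.05 0 0 0 0 -1;-4.8 -1.05 0 0 0 0 -1;-4.8 -1 0 0 0 0 -1;0 0 0 0 0 0.18 -1;0 0 0 0 0 0.18 -1;0 0 0 0 0 0.18 -1;0 0 0 0 0 0.18 -1;0 0 0 0 0 0.18 -1;0 0 0 0 0 0.18 -1;0 0 0 0 0 0.18 -1;0 0 0 0 0 0.18 -1;0 0 0 0 0 0.18 -1;0 0 0 0 0 0 -1"
}}

```text
time: 53.25
position: [0.5246, -0.3584, 0.3838]
tool_rot: [-3.126, 0.184, 0.039]
ft_force: [-0.1, 0.6, -1.9]
grip_width: 0.316
```

```bash
python3 -c "
from meas import *
plan(.532,-.351,.18,-94.2)
im=shot('side','s26.png')"
```

```text
t 53.25 pos [ 0.5246 -0.3584  0.3838] grasp [ 0.5206 -0.3566  0.2199] F [-0.1  0.6 -1.9] grip 0.316
[[0.993, -0.117, -0.024], [-0.117, -0.993, 0.011], [-0.026, -0.008, -1.0]] q [-0.08   0.393  0.83   1.532 -0.285  1.371 -0.912]
turn(tool) [-0.009  0.025 -0.044] shift cm now-axes [ 0.7  -0.8   2.17] after-turn [ 0.68 -0.79  2.18]
```

View pics/s26.png

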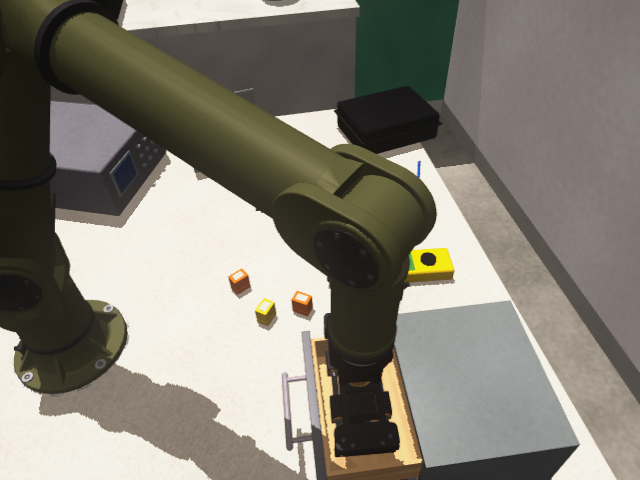

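Request:
{"fn": "play_rows", "kwargs": {
  "targets": "0.68 -0.8 1 -0.009 0.025 -0.044 -1;0 0 1.5 0 0 0 -1;0 0 0 0 0 0 -1"
}}

```text
time: 53.68
position: [0.5314, -0.3511, 0.3567]
tool_rot: [-3.139, 0.102, 0.003]
ft_force: [0.0, -0.9, -0.2]
grip_width: 0.324
```

```bash
python3 -c "
from meas import *
plan(.532,-.351,.117,-94.2)"
```

```text
t 53.67 pos [ 0.5314 -0.3511  0.3567] grasp [ 0.5311 -0.351   0.1927] F [ 0.  -0.9 -0.2] grip 0.324
[[0.998, -0.065, -0.002], [-0.065, -0.998, 0.001], [-0.002, -0.001, -1.0]] q [-0.083  0.401  0.808  1.574 -0.297  1.296 -0.868]
turn(tool) [-0.001  0.002  0.008] shift cm now-axes [ 0.07 -0.01  5.77] after-turn [ 0.06 -0.02  5.77]
```

Request:
{"fn": "play_rows", "kwargs": {
  "targets": "0.07 0 1.5 0 0 0.008 -1;0 0 1.5 0 0 0 -1;0 0 1.5 0 0 0 -1;0 0 1 0 0 0 -1;0 0 0 0 0 0 -1"
}}

```text
time: 54.3
position: [0.5319, -0.3521, 0.299]
tool_rot: [-3.139, 0.116, 0.002]
ft_force: [-0.6, -0.1, 2.7]
grip_width: 0.322
```

```bash
python3 -c "
from meas import *
plan(.532,-.351,.117,-94.2)"
```

```text
t 54.3 pos [ 0.5319 -0.3521  0.299 ] grasp [ 0.5317 -0.3521  0.135 ] F [-0.6 -0.1  2.7] grip 0.322
[[0.997, -0.074, -0.001], [-0.074, -0.997, 0.0], [-0.001, -0.0, -1.0]] q [-0.064  0.453  0.786  1.635 -0.339  1.197 -0.847]
turn(tool) [-0.     0.001 -0.001] shift cm now-axes [ 0.   -0.11  0.  ] after-turn [ 0.   -0.11  0.  ]
```

Request:
{"fn": "play_rows", "kwargs": {
  "targets": "0 0 0 0 0 0 -0.3;0 0 0 0 0 0 0;0 0 0 0 0 0 0.2;0 0 0 0 0 0 0.2;0 0 -1 0 0 0 0.2;0 0 -3 0 0 0 0.2;0 0 -4 0 0 0 0.2;0 0 -4 0 0 0 0.2;0 0 0 0 0 0 -1;0 0 0 0 0 0 -1"
}}

```text
time: 55.55
position: [0.5315, -0.3525, 0.425]
tool_rot: [3.139, -0.117, 0.0]
ft_force: [0.2, 0.3, 0.3]
grip_width: 0.446
```

```bash
python3 -c "
from meas import *
st()
im=shot('side','s27.png')
for o in topface(im,.137,30,3000,(.45,.62),(-.45,-.15)):print(o)
P=cloud(im)
m=(P[...,2]>.12)&(P[...,2]<.145)&(P[...,0]>.38)&(P[...,0]<.445)&(P[...,1]>-.4)&(P[...,1]<-.2)
q=P[m];print(len(q),q.min(0),q.max(0),np.median(q,0))
cv2.imwrite('pics/s27c.png',im['pixels'][200:480,240:600])"
```

```text
t 55.55 pos [ 0.5315 -0.3525  0.425 ] grasp [ 0.5315 -0.3526  0.261 ] F [0.2 0.3 0.3] grip 0.446
[[0.997, -0.075, 0.0], [-0.075, -0.997, -0.001], [0.0, 0.001, -1.0]] q [-0.093  0.361  0.831  1.48  -0.267  1.417 -0.899]
([503.1, -194.0, 24.9, 9.6], -6.3, 'px', (322, 343), 60, 'sat', 42)
([457.6, -252.4, 15.2, 8.8], -4.3, 'px', (301, 377), 44, 'sat', 15)
([544.6, -422.5, 153.5, 18.3], -10.9, 'px', (382, 472), 322, 'sat', 42)
620 [ 0.41752154 -0.36313121  0.12939564] [ 0.44483787 -0.23330835  0.14047843] [ 0.42769603 -0.30959148  0.13640469]
```

View pics/s27c.png

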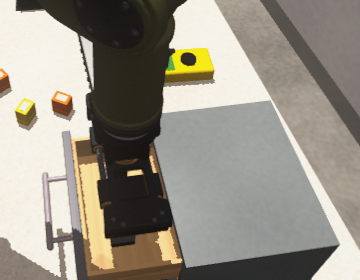

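Request:
{"fn": "play_rows", "kwargs": {
  "targets": "-4.3 -1.05 0 0 0 0 -1;-4.3 -1.05 0 0 0 0 -1;-4.3 -1.05 0 0 0 0 -1;-4.3 -1.05 0 0 0 0 -1;0 0 0 0 0 0 -1"
}}

```text
time: 56.22
position: [0.3584, -0.2951, 0.419]
tool_rot: [-3.139, 0.114, 0.015]
ft_force: [0.9, 0.3, 0.7]
grip_width: 0.007
```

```bash
python3 -c "
from meas import *
plan(.375,-.296,.108,-94.2)
im=shot('side','s28.png')
for o in topface(im,.137,30,3000,(.45,.62),(-.45,-.15)):print(o)
cv2.imwrite('pics/s28c.png',im['pixels'][200:480,200:560])"
```

```text
t 56.23 pos [ 0.3584 -0.2951  0.419 ] grasp [ 0.3568 -0.2949  0.255 ] F [0.9 0.3 0.7] grip 0.007
[[0.997, -0.072, -0.01], [-0.072, -0.997, 0.001], [-0.01, -0.001, -1.0]] q [-0.284 -0.167  0.836  1.889  0.13   1.376 -1.125]
turn(tool) [-0.001  0.01   0.001] shift cm now-axes [ 1.79 -0.02 12.89] after-turn [ 1.66 -0.03 12.9 ]
([555.4, -198.1, 130.4, 9.6], -4.3, 'px', (351, 339), 276, 'sat', 42)
([544.0, -265.3, 38.3, 30.9], -4.2, 'px', (354, 374), 379, 'sat', 11)
([457.5, -252.3, 15.3, 8.6], -4.3, 'px', (301, 377), 45, 'sat', 16)
([534.2, -353.9, 38.4, 29.0], -4.3, 'px', (361, 427), 451, 'sat', 11)
([536.4, -421.4, 138.0, 5.2], -4.3, 'px', (374, 471), 277, 'sat', 45)
([609.0, -440.1, 21.2, 12.2], -35.7, 'px', (426, 474), 45, 'sat', 3)
```

View pics/s28c.png

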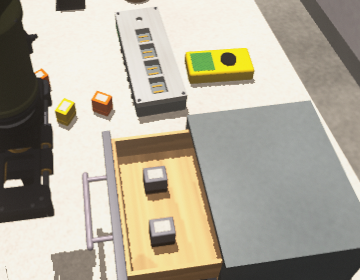

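Request:
{"fn": "play_rows", "kwargs": {
  "targets": "1.2 0 2.5 0 0.01 0 -1;0 0 2.5 0 0 0 -1;0 0 2.5 0 0 0 -1;0 0 2.5 0 0 0 -1;0 0 0 0 0 0 -1"
}}

```text
time: 56.9
position: [0.3767, -0.2956, 0.3143]
tool_rot: [3.133, -0.109, -0.007]
ft_force: [-0.0, 0.3, 0.3]
grip_width: 0.002
```

```bash
python3 -c "
from meas import *
plan(.375,-.296,.108,-94.2)"
```

```text
t 56.9 pos [ 0.3767 -0.2956  0.3143] grasp [ 0.3759 -0.2967  0.1503] F [-0.   0.3  0.3] grip 0.002
[[0.998, -0.07, -0.004], [-0.07, -0.998, -0.006], [-0.004, 0.007, -1.0]] q [-0.285  0.003  0.905  2.005  0.006  1.135 -1.022]
turn(tool) [0.007 0.004 0.004] shift cm now-axes [-0.15  0.03  2.43] after-turn [-0.16  0.05  2.43]
```

Request:
{"fn": "play_rows", "kwargs": {
  "targets": "-0.15 0 1.2 0.007 0.004 0.004 -1;0 0 1.2 0 0 0 -1;0 0 0 0 0 0 -1"
}}

```text
time: 57.28
position: [0.3765, -0.2962, 0.2899]
tool_rot: [3.138, -0.115, 0.002]
ft_force: [0.4, -0.6, 0.7]
grip_width: 0.001
```

```bash
python3 -c "
from meas import *
plan(.375,-.296,.108,-94.2)
im=shot('side')
cv2.imwrite('pics/s29.png',cv2.resize(im['pixels'][300:480,200:400],(800,720))[:600])"
```

```text
t 57.27 pos [ 0.3765 -0.2962  0.2899] grasp [ 0.3766 -0.2964  0.1259] F [ 0.4 -0.6  0.7] grip 0.001
[[0.997, -0.073, 0.001], [-0.073, -0.997, -0.002], [0.001, 0.001, -1.0]] q [-0.274  0.046  0.916  2.032 -0.041  1.081 -0.984]
turn(tool) [ 0.001 -0.001 -0.   ] shift cm now-axes [-0.15 -0.01 -0.01] after-turn [-0.15 -0.01 -0.01]
```

View pics/s29.png

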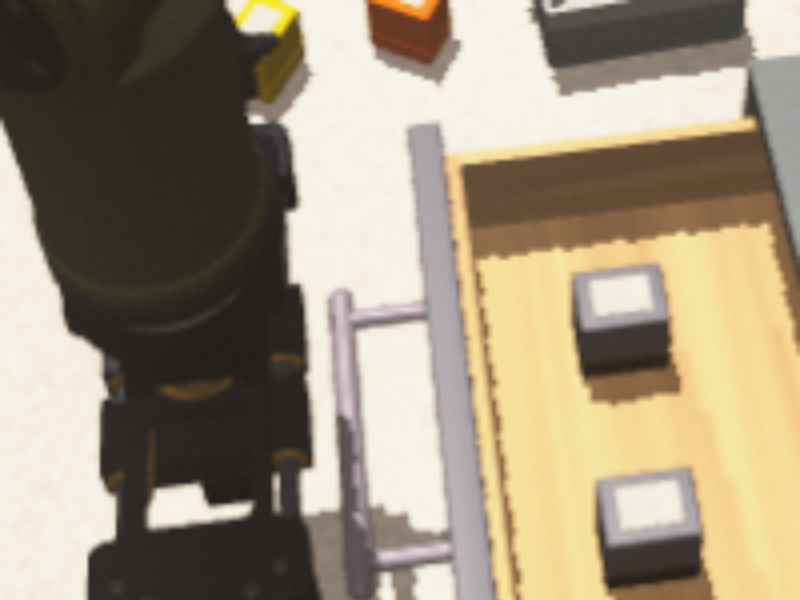

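Request:
{"fn": "play_rows", "kwargs": {
  "targets": "1 0 0 0 0 0 -1;1 0 0 0 0 0 -1;0.6 0 0 0 0 0 -1;0.6 0 0 0 0 0 -1;0.6 0 0 0 0 0 -1;0.6 0 0 0 0 0 -1;0.6 0 0 0 0 0 -1;0.6 0 0 0 0 0 -1;0.6 0 0 0 0 0 -1;0.6 0 0 0 0 0 -1"
}}

```text
time: 58.58
position: [0.4493, -0.3019, 0.2917]
tool_rot: [3.138, -0.114, 0.005]
ft_force: [-0.9, 0.1, 1.4]
grip_width: 0.005
```

```bash
python3 -c "
from meas import *
plan(.375,-.296,.108,-94.2)
im=shot('side')
cv2.imwrite('pics/s30.png',im['pixels'][200:480,200:600])"
```

```text
t 58.58 pos [ 0.4493 -0.3019  0.2917] grasp [ 0.4498 -0.3021  0.1277] F [-0.9  0.1  1.4] grip 0.005
[[0.997, -0.073, 0.003], [-0.073, -0.997, -0.002], [0.003, 0.001, -1.0]] q [-0.239  0.236  0.883  1.888 -0.204  1.107 -0.922]
turn(tool) [ 0.001 -0.003  0.   ] shift cm now-axes [-7.46 -0.04  0.15] after-turn [-7.45 -0.04  0.17]
```

View pics/s30.png

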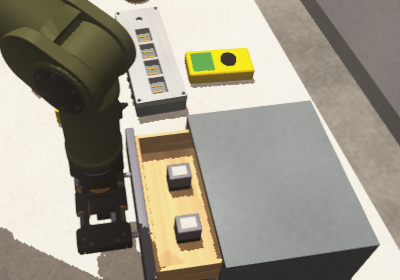

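Request:
{"fn": "play_rows", "kwargs": {
  "targets": "0.7 0 0.1 0 0 0 -1;0.7 0 0 0 0 0 -1;0.7 0 0 0 0 0 -1;0.7 0 0 0 0 0 -1;0.7 0 0 0 0 0 -1;0.7 0 0 0 0 0 -1;0.7 0 0 0 0 0 -1;0.7 0 0 0 0 0 -1;0.7 0 0 0 0 0 -1;0.7 0 0 0 0 0 -1"
}}

```text
time: 59.88
position: [0.5246, -0.3071, 0.2907]
tool_rot: [3.137, -0.113, 0.005]
ft_force: [-2.0, 0.4, 0.9]
grip_width: 0.008
```

```bash
python3 -c "
from meas import *
plan(.375,-.296,.108,-94.2)
im=shot('side')
cv2.imwrite('pics/s31.png',im['pixels'][200:480,200:600])"
```

```text
t 59.88 pos [ 0.5246 -0.3071  0.2907] grasp [ 0.5251 -0.3075  0.1267] F [-2.   0.4  0.9] grip 0.008
[[0.997, -0.072, 0.003], [-0.072, -0.997, -0.002], [0.003, 0.002, -1.0]] q [-0.182  0.4    0.828  1.725 -0.319  1.153 -0.906]
turn(tool) [ 0.002 -0.003  0.001] shift cm now-axes [-15.01  -0.03   0.02] after-turn [-15.01  -0.02   0.07]
```

View pics/s31.png

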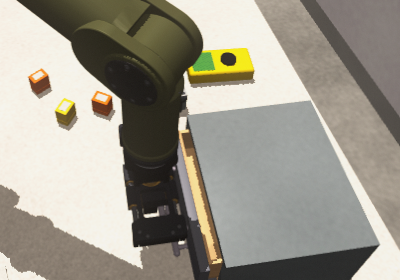

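Request:
{"fn": "play_rows", "kwargs": {
  "targets": "0.4 0 0 0 0 0 -1;0.4 0 0 0 0 0 -1;0.4 0 0 0 0 0 -1;0.4 0 0 0 0 0 -1"
}}

```text
time: 60.42
position: [0.5423, -0.3081, 0.2907]
tool_rot: [3.137, -0.112, 0.006]
ft_force: [-0.9, 0.4, -0.1]
grip_width: 0.009
```

Request:
{"fn": "play_rows", "kwargs": {
  "targets": "0.4 0 0 0 0 0 -1;0.4 0 0 0 0 0 -1"
}}

```text
time: 60.68
position: [0.5466, -0.3092, 0.2904]
tool_rot: [-3.138, 0.115, 0.014]
ft_force: [-14.1, 4.4, 9.1]
grip_width: 0.006
```

Request:
{"fn": "play_rows", "kwargs": {
  "targets": "0.4 0 0 0 0 0 -1;0.4 0 0 0 0 0 -1"
}}

```text
time: 60.92
position: [0.5492, -0.3105, 0.2901]
tool_rot: [-3.13, 0.12, 0.041]
ft_force: [-11.3, 4.0, 8.2]
grip_width: 0.009
```

```bash
python3 -c "
from meas import *
plan(.53,-.308,.108,-94.2)
im=shot('side')
cv2.imwrite('pics/s32.png',cv2.resize(im['pixels'][300:480,300:460],(720,810))[:600])"
```

```text
t 60.92 pos [ 0.5492 -0.3105  0.2901] grasp [ 0.545  -0.3089  0.1262] F [-11.3   4.    8.2] grip 0.009
[[0.997, -0.076, -0.026], [-0.076, -0.997, 0.01], [-0.026, -0.008, -1.0]] q [-0.154  0.465  0.81   1.65  -0.348  1.207 -0.91 ]
turn(tool) [-0.008  0.026 -0.003] shift cm now-axes [-1.93 -0.11  0.06] after-turn [-1.93 -0.11  0.01]
```

View pics/s32.png

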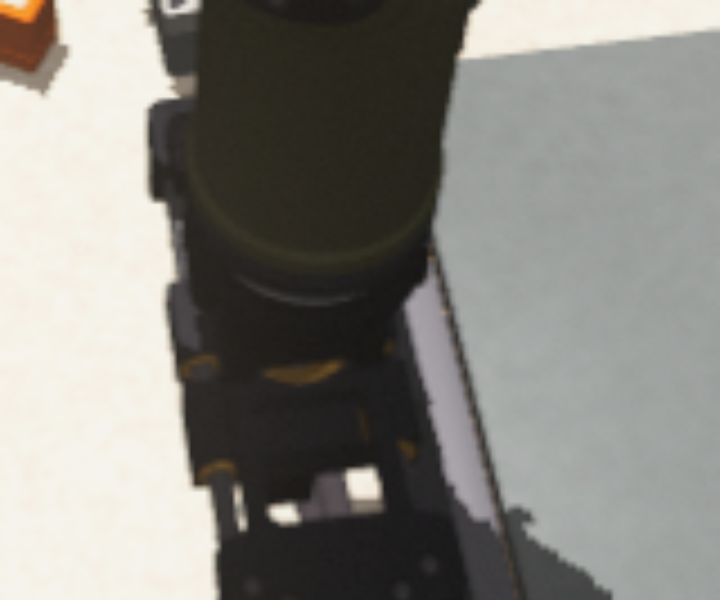

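Request:
{"fn": "play_rows", "kwargs": {
  "targets": "0.5 0 0 0 0.01 0 -1;0.5 0 0 0 0.01 0 -1;0.5 0 0 0 0.01 0 -1"
}}

```text
time: 61.35
position: [0.5507, -0.3133, 0.2895]
tool_rot: [-3.114, 0.13, 0.056]
ft_force: [-18.2, 6.4, 13.1]
grip_width: 0.007
```

Request:
{"fn": "play_rows", "kwargs": {
  "targets": "-1 0 0 0 0 0 -1;-2 0 0 0 0 0 -1;-3 0 0 0 0 0 -1;-3 0 0 0 0 0 -1;0 0 -4 0 0 0 -1;0 0 -4 0 0 0 -1;-3 -3 -3 0 0 0 -1;-3 -5 -2 0 0 0 -1;0 -5 0 0 0 0 -1;0 -5 0 0 0 0 -1;0 -5 0 0 0 0 -1;0 -5 0 0 0 0 -1;0 0 0 0 0 0 -1"
}}

```text
time: 62.98
position: [0.4267, -0.0166, 0.4377]
tool_rot: [-3.108, 0.132, 0.022]
ft_force: [-0.7, 0.5, -0.9]
grip_width: 0.005
```

```bash
python3 -c "
from meas import *
st()
im=shot('side','s33.png');t=shot('top','t33.png')
for o in topface(t,.157,10,90000,(.3,.95),(-.6,-.1)):print(o)
for o in topface(t,.17,100,90000,(.3,.95),(-.6,-.1),.005):print(o)
for o in topface(im,.157,10,90000,(.3,.95),(-.6,-.1),.004):print('s',o)"
```

```text
t 62.98 pos [ 0.4267 -0.0166  0.4377] grasp [ 0.4246 -0.0115  0.2738] F [-0.7  0.5 -0.9] grip 0.005
[[0.996, -0.085, -0.013], [-0.084, -0.996, 0.031], [-0.015, -0.03, -0.999]] q [-0.598 -0.219  0.51   1.922  0.075  1.422 -1.767]
([783.3, -193.8, 45.7, 0.0], -2.3, 'px', (413, 148), 19, 'sat', 3)
([717.9, -188.8, 34.9, 0.0], -2.2, 'px', (412, 174), 15, 'sat', 3)
([654.9, -184.0, 31.9, 0.0], -2.2, 'px', (411, 199), 14, 'sat', 2)
([599.9, -311.2, 259.1, 19.7], 86.0, 'px', (465, 221), 743, 'sat', 3)
([719.6, -319.8, 263.6, 227.6], 86.0, 'px', (467, 172), 9733, 'sat', 4)
s ([637.1, -360.8, 329.9, 165.9], -57.5, 'px', (413, 407), 1787, 'sat', 5)
s ([813.3, -456.4, 29.6, 3.6], -5.6, 'px', (567, 449), 37, 'sat', 1)
```

View pics/s33.png

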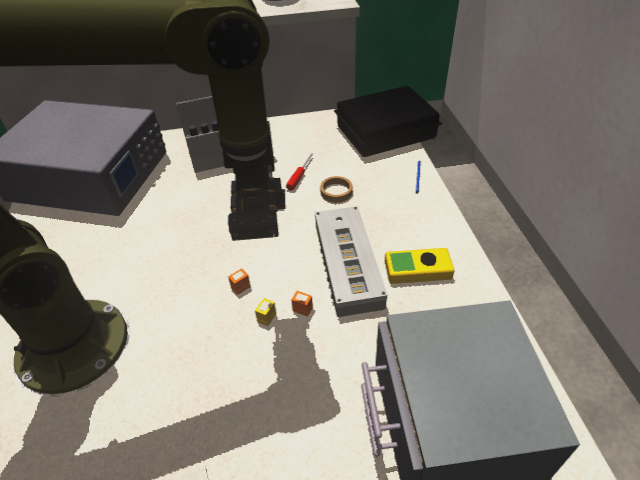

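View pics/t33.png

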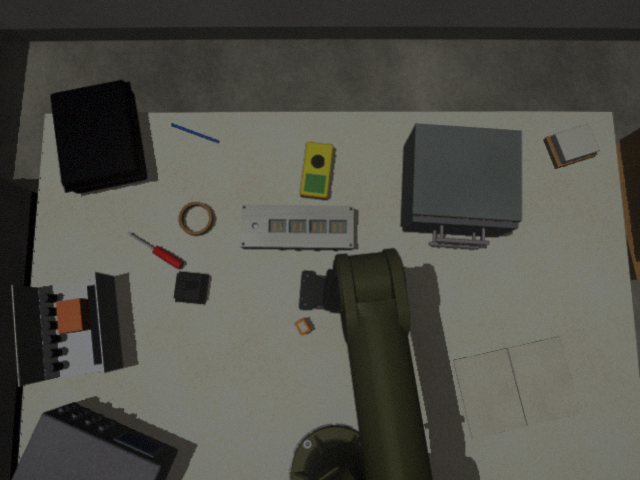

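```bash
python3 -c "
from meas import *
im=cv2.imread('pics/s33.png');t=cv2.imread('pics/t33.png')
cv2.imwrite('pics/z1.png',cv2.resize(im[300:480,350:470],None,fx=4.4,fy=3.3,interpolation=cv2.INTER_CUBIC)[:600])
cv2.imwrite('pics/z2.png',cv2.resize(np.clip(t[200:260,395:535]*1.8,0,255).astype(np.uint8),None,fx=5.7,fy=5.7,interpolation=cv2.INTER_CUBIC))
print(1)"
```

```text
1
```

View pics/z1.png

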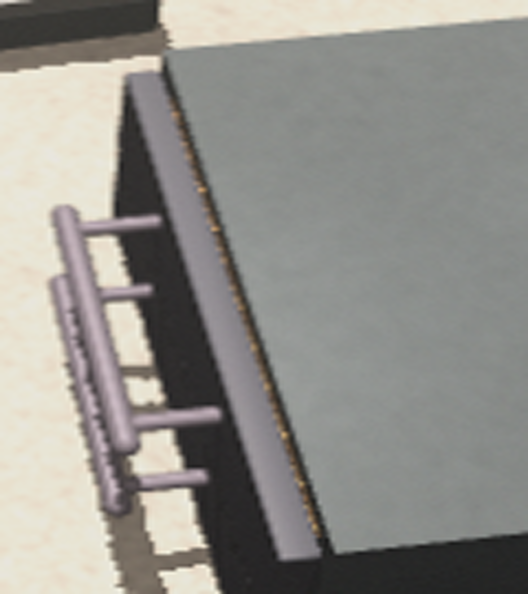

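View pics/z2.png

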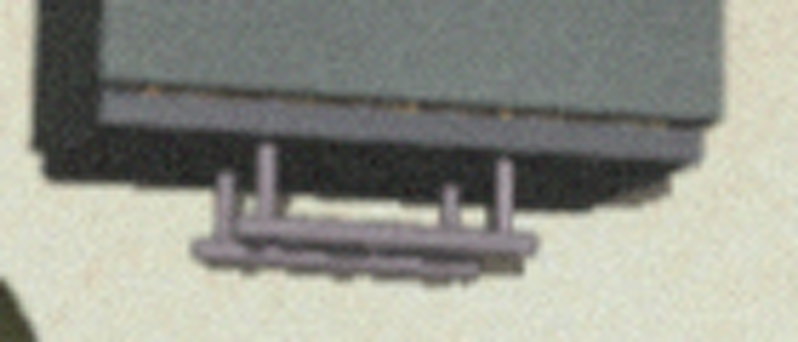

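```bash
python3 -c "
from meas import *
c=np.radians(-4.1);ax=np.array([np.cos(c),np.sin(c)]);ay=np.array([-np.sin(c),np.cos(c)])
for n in('top','side'):
  acc={}
  Ps=np.mean([cloud(shot(n)) for _ in range(1)],0)
  P=Ps;X=P[...,:2]@ax;Y=P[...,:2]@ay
  for nm,z0,z1 in(('up',.125,.142),('lo',.03,.09)):
    m=(P[...,2]>z0)&(P[...,2]<z1)&(X>.53)&(X<.61)&(Y>-.34)&(Y<-.22)
    h,e=np.histogram(X[m],np.arange(.53,.61,.004));print(n,nm,h.tolist(),np.median(P[m],0))
  m=(abs(P[...,2]-.157)<.004)&(X>.56)&(X<.66)&(Y>-.36)&(Y<-.16)
  print('panel',np.percentile(X[m],[2,50,98]),m.sum())
  m=(abs(P[...,2]-.17)<.003)&(X>.56)&(X<.66)&(Y>-.36)&(Y<-.16)
  print('cabtop front',np.percentile(X[m],[.5,1,2]))
"
```

```text
top up [0, 0, 0, 0, 0, 0, 0, 0, 0, 0, 12, 80, 67, 16, 5, 5, 4, 5, 5] [ 0.55706341 -0.32456908  0.13609802]
top lo [0, 0, 0, 0, 0, 0, 0, 0, 0, 0, 0, 55, 70, 41, 0, 0, 3, 7, 6] [ 0.55921877 -0.32735277  0.06323688]
panel [0.61227642 0.61992814 0.62886623] 514
cabtop front [0.62781218 0.62816981 0.62845466]
side up [0, 0, 0, 0, 0, 0, 0, 0, 0, 0, 0, 117, 177, 150, 37, 15, 16, 18, 14] [ 0.56039718 -0.3299973   0.13644398]
side lo [0, 0, 0, 0, 0, 0, 0, 0, 0, 0, 0, 62, 164, 101, 22, 13, 14, 13, 14] [ 0.56013494 -0.33829573  0.06361458]
panel [0.61619512 0.6234481  0.63228915] 1169
cabtop front [0.63195927 0.63213673 0.63235254]
```

```bash
python3 -c "
from meas import *
t=shot('top')
for o in topface(t,.105,10,9000,(.3,.6),(.3,.5),.006):print('stylus',o)
a=cv2.imread('pics/top0.png').astype(int);b=t['pixels'].astype(int)
for n,(u0,u1,v0,v1) in dict(meter=(295,340,138,205),tape=(172,222,195,242),driver=(124,190,226,272)).items(): print(n,abs(a-b)[v0:v1,u0:u1].mean().round(1))
"
```

```text
stylus ([461.0, 368.7, 19.5, 19.4], 1.7, 'px', (181, 284), 69, 'sat', 2)
meter 7.0
tape 7.6
driver 8.0
```

```bash
python3 -c "
from h import *
print(ctrl.close_job())"
```

```text
the job is handed in; nothing more can be done
None
```

I did the whole job in about 63 s of the 210 s allowed, then handed it in. I only found two grey relays; the two orange blocks and the yellow one were look-alikes and I left them alone.

- **Loading:** The relays went upright into bays 0 and 2. Their tops read 80 mm above the table, which is the height of a seated relay.
- **Button:** With both loaded, I pressed with the stylus until it stopped moving, at 6–8 N against the 4 N spring. I held it there for about 3 s.
- **Stylus:** It is back in its stand; the final top view shows its top at the starting position and height.
- **Drawer:** Both relays stood upright on the drawer floor before I pushed it shut. It reached a hard stop, and 14–18 N moved it no further.
- **Bystanders:** The multimeter, tape roll and screwdriver look unmoved. The pixel differences were small, though I did not compare them against an empty patch of bench.

**Drawer gap:** A thin line of wood shows at the seam above the drawer panel. The cameras disagree slightly there: the top view puts the upper handle 1–2 mm further out than the lower one, the side view about level. I took this as shut and did not push again.

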